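Fit the snap ring on the furnace trunnion with ring pliers

TASK

Take the ring pliers by both handles out of the wooden tool block, put their closed noses into the open end of the snap ring in the parts tray and squeeze the handles fully, so that the ring is spread, and lift it. Slide the spread ring flat over the end of the stub axle, down against the spacer sleeve, level with the groove, and finish there still squeezing the pliers, so that they hold the ring spread at the groove: do not let go or let the ring snap shut. Leave the other things on the bench where they are.

Things in the scene. Friction and masses are not known exactly. Their poses are not given: they have to be found in the camera images.
- pliers: Steel ring pliers with dark rubber grips, 150 g, standing nose down in the tool block's slot. Origin: centre of the pivot (disc 36 mm across, 14 mm thick along x); z up along the handles; the two levers lie in the y-z plane and do not cross, so squeezing the handles together along y spreads the noses. Noses reach 78 mm below the pivot, handles 118 mm above it
- pliers_grip (a point): Midway between the handles, 85 mm above the pivot, where to grip. Handles over their outsides at rest: 61 mm here, 66 mm at the widest 14 mm higher, where they curve in again; 30 mm, upright and parallel, when squeezed to the stop. Grips 11 mm thick along x. To carry the pliers unspread, close only to about 62 mm over the outsides: the return spring (4 N) then holds them between the fingers
- pliers_tip (a point): Midway between the nose tips, at their lower end (at rest). Noses over their outsides: 15 mm at rest, 44 mm squeezed to the stop, the outer faces then upright for the last 25 mm. Noses 10 mm thick along x. The outer faces hold the ring by friction alone
- pliers_l (a joint): Turn of each lever from rest (both turn alike): 0 at rest, 0.19 rad squeezed to the stop, which with the ring on the noses takes about 20 N on each handle; more does no harm. Do not press the noses down while closing: they would drag the lugs down over the step's edge and the ring would hang crooked; fingers that advance as they close need the hand to rise as much meanwhile
- ring: Snap ring of dark spring steel, 30 g, flat in one tray compartment: 4 mm thick, 46 mm outside, 33 mm bore relaxed, a C open towards its own +x with a flat lug at each end. Origin: centre of its underside. The lugs lie 10 to 32 mm from the centre along x and overhang a 14 mm step, so that noses can pass through the mouth; their tips should end level with the ring's underside or up to 12 mm below it
- ring_gap (a point): In the ring's mouth, 25 mm from the centre along the ring's +x, mid-thickness: where the middle between the noses should be, the pliers' y along the ring's y. The mouth is 25 mm wide at its outer end (32 mm from the centre) and wider inside
- ring_bore (a point): Middle of the bore of the spread ring, 4 mm from the centre along the ring's +x, mid-thickness: goes over the stub's axis. The bore of the spread ring clears the stub by about 2 mm all round
- ring_l (a joint): Opening of each arm of the ring (both alike): 0 relaxed, about 0.22 rad spread by the squeezed pliers (44 mm between the lugs), which takes about 18 N at the lugs
- axle: Fixed steel weld plate, 130 mm square, with a grey square flange bearing and a bright 35 mm stub axle standing upright out of it. Origin: centre of the underside, z up along the stub. Boss of the bearing 73 mm across, top 44 mm up; spacer sleeve 43 mm across, top 62 mm up; groove from 62 to 67 mm up, just above the sleeve; end of the stub 80 mm up, with a 3 mm chamfer
- groove (a point): On the stub's axis, half way up the groove, 64.5 mm above the bench
- tray: Fixed wooden parts tray, 107 mm along x, 205 mm along y, walls 28 mm high, 6 mm thick, floor 6 mm. Origin: centre of the underside. Two compartments, centres 50 mm either side along y; in each the half towards -x is a raised step, top 20 mm above the bench, ending 2 mm short of the middle. The ring lies on one step, a plain washer on the other
- block: Fixed wooden tool block, 90 mm along x, 180 mm along y, 75 mm high, origin: centre of the underside; slot 16 by 30 mm in its middle, in which the pliers stand. Four short file handles stand out of its ends, 74 mm to either side of the middle, up to 111 mm above the bench
- washer: Plain bright steel washer, 50 mm across, in the other compartment of the tray; origin: centre of its underside. Not needed
- crucible: Open steel crucible, 76 mm across, 80 mm high, standing on the bench; origin: centre of its underside. Not needed
- ingot1: Round aluminium ingot, 66 mm across, 24 mm high; origin: centre of its underside. Not needed
- ingot2: Another such ingot. Not needed
- scratch_brush: Brush lying on the bench; origin: its middle. Not needed
- screwdriver: Screwdriver lying on the bench; origin: its middle. Not needed
- coupling: White plastic pipe coupling standing on end, 42 mm across, 45 mm high; origin: centre of its underside. Not needed
There are look-alikes about, which are no part of the job. Of the things that look like the pliers, the smallest one is meant.

How it is judged:
By the outcome, as a careful person would: the job done as asked, in the order asked, and still so for the second after the job is handed in, while the arm keeps its last pose, push and grip.
It also fails if it takes over 51 s, if anything falls off the work surface, if the arm or the gripper's body presses on something with over 40 N, if the wrist force passes 120 N, or if a joint passes its speed limit or range.

ROBOT

A 6-joint arm with a two-finger parallel gripper is mounted at the origin on the work surface. World frame = base frame: x ahead of the robot, y to its left, z up, the work surface at z = 0. Lengths are in m, angles in rad, forces in N, time in s.
With the tool pointing down it reaches from about 0.35 to 0.975 m from the base axis. Payload 7.1 kg.
Tool frame: the origin (TCP) lies on the centre line of the jaws, within the pads' length; the fingertips stand 25 mm ahead of it and the grasp point (between the pads) lies 6 mm ahead of it (tip_reach is the distance from the TCP to the fingertips, in m); z points along the fingers, x is the direction in which the jaws open and shut, and the axes are right-handed (so a half turn about z gives the same grasp; the last joint's range is limited). The gripper opens to 88 mm and grips with 3 to 60 N. Pads are 20 mm wide; open, the fingers measure 115 mm over their backs; the gripper's body (75 mm by 178 mm) begins 61 mm behind the grasp point.
Start: joints at [1.285, 0.423, 1.63, -0, 1.089, -0.019], TCP at [0.165, 0.603, 0.211] pointing down, gripper open.
Joint ranges: [-3, 3], [-0.9, 2.11], [0.09, 2.58], [-1.31, 4.45], [0.11, 2.69], [-2.54, 2.54]. Speed limits (rad/s): [2.39, 2.39, 3.01, 3.14, 3.14, 3.14].

INTERFACE

Orientations are given as a rotation vector (axis times angle).
In Python, from plant import observe, grab_frame, calibration, job_done, tip_reach gives the robot as it stands.
- The arm moves only by the tool carry_out, never from a script. Its argument "motion" is text: rows parted by semicolons, each of 6 numbers parted by spaces: the shift along the tool's x, y, z in cm, then the turn, a rotation vector about the tool's x, y, z in rad. In form: x y z rx ry rz; .... A call has 1 to 5 rows; each row shifts and turns the commanded pose from where the row before left it, along the tool's axes as they then stand; what a row does not reach is not made up. A row lasts 1/8 s, in which the tool goes at most 62.5 mm and 10.7 degrees, less where a joint would pass 70% of its speed; a pose out of reach is approached as far as the arm can. A call is refused whole if a number of a shift passes 6.25 or a number of a turn 0.188, either way. A call with a gripper value outside its range is refused whole. "gripper" is the finger opening in cm, from 0 to 8.78, set as the call begins (left out, the last holds). The fingers move at their own pace and stop on an object; "squeeze" is the grip in N (left out, the last holds). Time passes only in rows, so rows that do not move let the fingers close. It gives the time, the measured TCP pose, the force and the opening at its end, in the units of the state.
- observe(): the state, without advancing time (a new reading comes with each control period).
- grab_frame(name): name is "scene" or "side" or "wrist"; returns the picture (384x512x3 uint8, red, green, blue); there is no depth.
- calibration(name): a dict with "camera_matrix" (3x3 intrinsics, pixels), "view" (4x4, takes a point from world to camera coordinates). Camera axes: x right, y up, looking along -z (the intrinsics and any distortion apply to the point x, -y, -z); pixel columns grow to the right and rows downward; lengths in m; the calibration is good to about 2 mm. A picture is of the moment at which its call begins: read the wrist's pose just before it. calibration takes no time and is no camera call; for the wrist camera it gives the pose at the moment of the call.
- job_done(): hands the job in, once; it reports no verdict.
The state is a dict: "time_s": time; "qpos": joint angles; "qd": joint speeds; "joint_efforts": joint torques, N m; "eef_pos": TCP position; "tcp_rot": TCP orientation; "contact_force": force on the tool from outside, world axes, zero at the start; "moment": the same for the moment, N m; "grip_width": finger opening in m.
Only numpy, scipy, OpenCV 4.12 (cv2) and the standard library are available. Lean on these libraries where they do the work, as an engineer would, in place of code of your own. Each camera call takes 0.05 s, during which the arm holds its last target.

## Working session

There is one attempt and no reset: what is moved stays moved. The work goes in short steps, Python scripts to look and compute and a tool call to move; the robot and the scene stay as the last step left them, time stands still between calls to the robot, and variables do not carry over. Pictures are saved under pics/ and viewed, and the job is handed in when it is done.

Besides the shell and the picture viewer there is one more tool, called after "Call:" in YAML: its name, and indented under it one key for each argument. carry_out: Moves the arm, as the interface text tells. Its arguments: {"type":"object","properties":{"motion":{"type":"string"},"gripper":{"type":"number"},"squeeze":{"type":"number"}},"required":["motion"]}

```bash
ls; mkdir -p pics; cat > h.py <<'E'
import numpy as np,cv2
from plant import observe,grab_frame,calibration,job_done,tip_reach
def save(n,f):
    im=grab_frame(n); cv2.imwrite('pics/'+f,im[:,:,::-1]); np.save('pics/'+f+'.npy',im); return im
E
python3 - <<'E'
from h import *
print(observe()); print(tip_reach() if callable(tip_reach) else tip_reach)
for n in ['scene','side','wrist']:
    c=calibration(n); print(n,{k:np.round(v,4).tolist() if hasattr(v,'__len__') and not isinstance(v,str) else v for k,v in c.items()})
    save(n,n+'0.png')
print(observe()['time_s'])
E
```

```text
pics
{'time_s': 0.0, 'qpos': array([ 1.28497243e+00,  4.23844160e-01,  1.63069021e+00, -2.72856512e-05,
        1.08862921e+00, -1.89987593e-02]), 'qd': array([ 6.51272829e-04,  3.24159143e-04, -5.69126059e-04,  9.27032937e-05,
       -6.00604316e-04,  6.67517470e-04]), 'joint_efforts': array([-3.31915480e-04, -5.44635773e+01, -2.73663729e+01,  6.43527391e-02,
        2.28189176e-02, -1.36127878e-04]), 'eef_pos': array([0.16461015, 0.60232412, 0.21019958]), 'tcp_rot': array([ 2.49642426e+00,  1.90565108e+00, -1.96649275e-03]), 'contact_force': array([1.1762541 , 0.1959409 , 0.15067032]), 'moment': array([ 0.02285108, -0.01793174, -0.01057137]), 'grip_width': 0.08759965853291199}
0.025
scene {'camera_matrix': [[484.6019, 0.0, 248.2935], [0.0, 484.6019, 190.9946], [0.0, 0.0, 1.0]], 'view': [[0.7323, 0.6809, 0.0102, -0.383], [-0.4041, 0.4225, 0.8113, 0.1542], [0.5481, -0.5982, 0.5846, -2.0034], [0.0, 0.0, 0.0, 1.0]]}
side {'camera_matrix': [[349.5684, 0.0, 253.6667], [0.0, 349.5684, 195.2391], [0.0, 0.0, 1.0]], 'view': [[-0.8734, -0.487, -0.0043, 0.4783], [0.3164, -0.5741, 0.7552, -0.2889], [-0.3703, 0.6582, 0.6555, -0.7821], [0.0, 0.0, 0.0, 1.0]]}
wrist {'camera_matrix': [[295.1021, 0.0, 256.4725], [0.0, 295.1021, 196.4735], [0.0, 0.0, 1.0]], 'view': [[0.263, 0.9648, -0.0011, -0.625], [-0.9218, 0.2509, -0.2955, 0.0364], [-0.2848, 0.0787, 0.9553, -0.3923], [0.0, 0.0, 0.0, 1.0]]}
0.15
```

View pics/scene0.png

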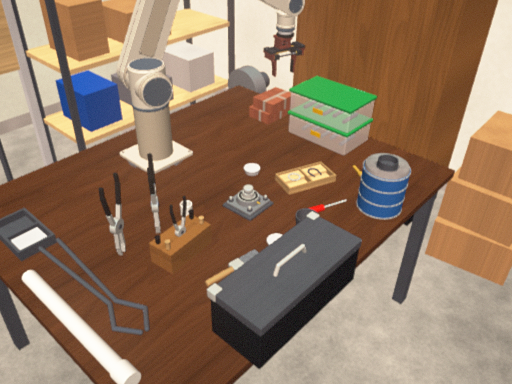

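View pics/side0.png

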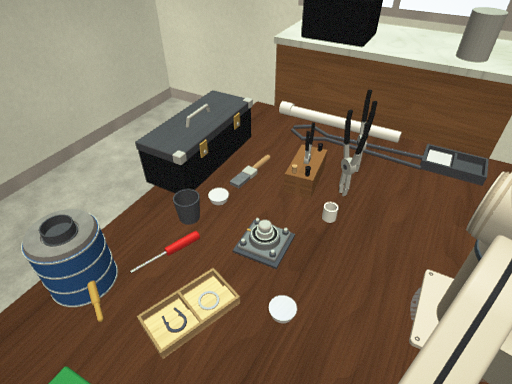

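View pics/wrist0.png

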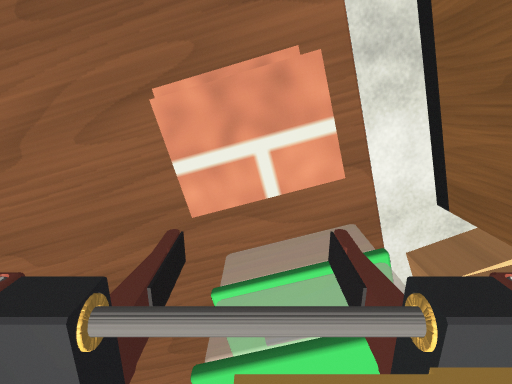

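```bash
python3 - <<'E'
import cv2
s=cv2.imread('pics/side0.png'); c=cv2.imread('pics/scene0.png')
def crop(im,x0,y0,w,h,k,f): cv2.imwrite('pics/'+f,cv2.resize(im[y0:y0+h,x0:x0+w],None,fx=k,fy=k,interpolation=cv2.INTER_CUBIC))
crop(s,130,190,190,170,4,'s_a.png')
crop(s,270,80,130,150,4,'s_b.png')
crop(c,130,140,220,140,3.6,'c_a.png')
E
```

```text
(no output)
```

View pics/s_a.png

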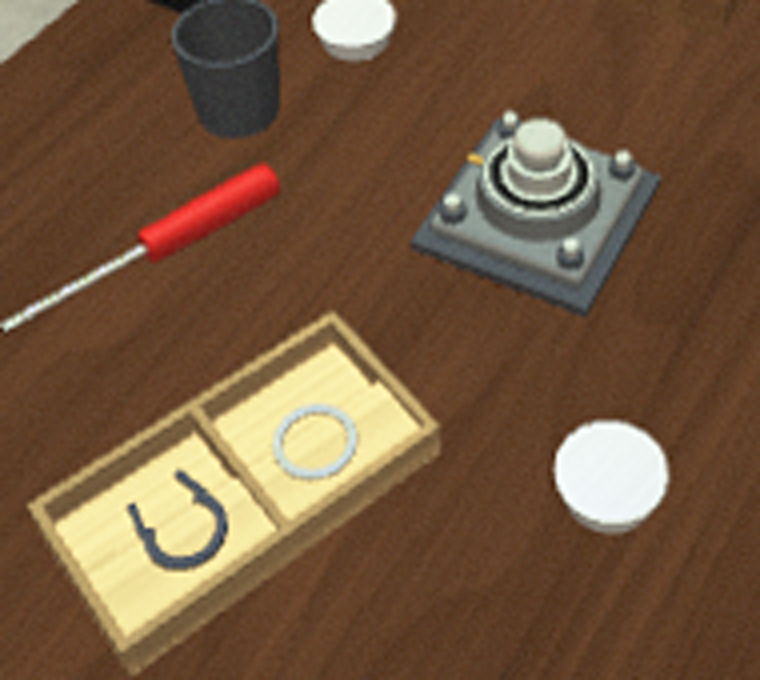

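View pics/s_b.png

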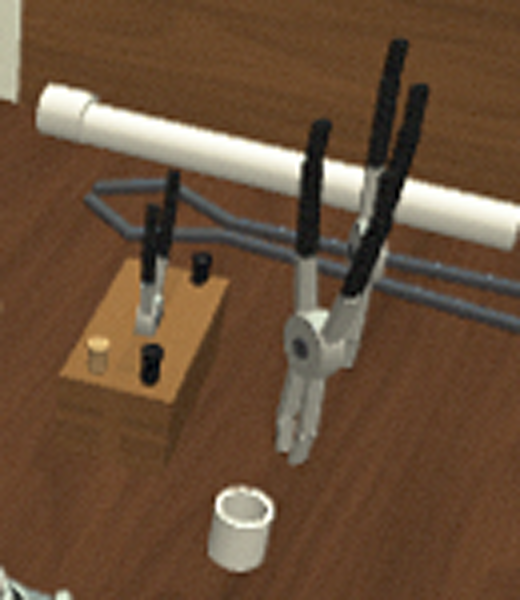

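View pics/c_a.png

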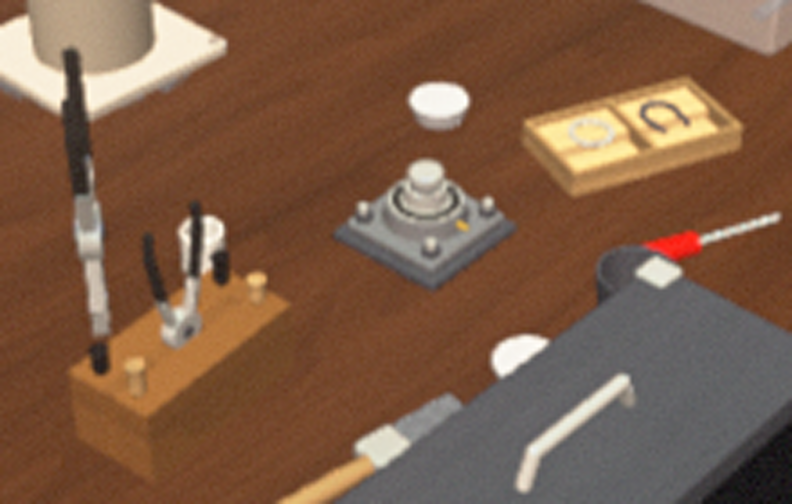

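```bash
cat >> h.py <<'E'
def proj(cal,P):
    P=np.atleast_2d(P); V=cal['view']; q=P@V[:3,:3].T+V[:3,3]; q=q*[1,-1,-1]; u=q@cal['camera_matrix'].T; return u[:,:2]/u[:,2:]
def ray(cal,uv,z):
    K=cal['camera_matrix'];V=np.array(cal['view']);R=V[:3,:3];t=V[:3,3]
    uv=np.atleast_2d(uv).astype(float); d=np.c_[uv,np.ones(len(uv))]@np.linalg.inv(K).T*[1,-1,-1]
    d=d@R; c=-R.T@t
    return c+d*((z-c[2])/d[:,2])[:,None]
def tri(c1,u1,c2,u2):
    A=[];b=[]
    for c,u in((c1,u1),(c2,u2)):
        V=c['view'];o=-V[:3,:3].T@V[:3,3];p=ray(c,u,0.5)[0];d=p-o;d/=np.linalg.norm(d);M=np.eye(3)-np.outer(d,d);A.append(M);b.append(M@o)
    x=np.linalg.lstsq(np.vstack(A),np.hstack(b),rcond=None)[0]; return x
def rows(*a): np.set_printoptions(precision=4,suppress=True); print(*a)
np.set_printoptions(precision=4,suppress=True)
E
python3 - <<'E'
from h import *
S=calibration('side');C=calibration('scene')
sa=lambda p:np.array(p)/4+[130,190]; sb=lambda p:np.array(p)/4+[270,80]; ca=lambda p:np.array(p)/3.6+[130,140]
print('tray side',ray(S,sa([[30,507],[333,312],[440,425],[128,650]]),.028))
print('tray scene',ray(C,ca([[525,130],[688,80],[741,125],[577,182]]),.028))
print('stub',ray(S,sa([540,138]),.08),ray(C,ca([427,172]),.08))
print('block side',ray(S,sb([[60,372],[130,260],[230,280],[170,402]]),.075))
print('block scene',ray(C,ca([[72,374],[150,413],[290,305]]),.075))
print('ring side c',ray(S,sa([[188,523],[128,505],[183,475]]),.024))
print('ring scene c',ray(C,ca([[665,117]]),.024))
print('handles tops',tri(S,sb([150,210]),C,ca([148,238])),tri(S,sb([174,172]),C,ca([196,207])), tri(S,sb([148,322]),C,ca([180,327])))
print('alt',tri(S,sb([174,172]),C,ca([148,238])),tri(S,sb([150,210]),C,ca([196,207])))
print('big tops',tri(S,sb([318,122]),C,ca([72,52])),tri(S,sb([418,88]),C,ca([72,52])), 'bigtip',ray(S,sb([[283,445],[298,458]]),0),tri(S,sb([298,458]),C,ca([100,360])))
E
```

```text
tray side [[0.643  0.3536 0.028 ]
 [0.5714 0.1631 0.028 ]
 [0.4721 0.1999 0.028 ]
 [0.5436 0.3888 0.028 ]]
tray scene [[0.4924 0.1851 0.028 ]
 [0.5581 0.3835 0.028 ]
 [0.6509 0.3501 0.028 ]
 [0.5906 0.1499 0.028 ]]
stub [[0.5061 0.0133 0.08  ]] [[0.5193 0.0044 0.08  ]]
block side [[ 0.5574 -0.2174  0.075 ]
 [ 0.5725 -0.3899  0.075 ]
 [ 0.4866 -0.402   0.075 ]
 [ 0.4689 -0.2236  0.075 ]]
block scene [[ 0.4987 -0.405   0.075 ]
 [ 0.5815 -0.3908  0.075 ]
 [ 0.5644 -0.2194  0.075 ]]
ring side c [[0.5628 0.3174 0.024 ]
 [0.5987 0.325  0.024 ]
 [0.5837 0.2956 0.024 ]]
ring scene c [[0.5804 0.3119 0.024 ]]
handles tops [ 0.5251 -0.3215  0.1787] [ 0.5256 -0.2983  0.2113] [ 0.5216 -0.3072  0.0788]
alt [ 0.5277 -0.338   0.1964] [ 0.5229 -0.2821  0.1942]
big tops [ 0.4078 -0.2955  0.2937] [ 0.3745 -0.301   0.3046] bigtip [[ 0.3963 -0.3073  0.    ]
 [ 0.3806 -0.2976  0.    ]] [ 0.3932 -0.3167 -0.0247]
```

```bash
python3 - <<'E'
from h import *
S=calibration('side');C=calibration('scene')
sb=lambda p:np.array(p)/4+[270,80]
for c in (S,C): print('cam',-c['view'][:3,:3].T@c['view'][:3,3])
print('scene left foot',ray(C,[[121,252],[157,236]],0))
print('side near foot',ray(S,sb([[283,445],[298,458]]),0), 'side far pivot base',ray(S,sb([[345,365]]),0))
# candidates: side tops vs scene tops
T={'sn1':sb([318,122]),'sn2':sb([418,88]),'sf':sb([400,42])}
U={'c1':[103,180],'c2':[117,176],'m1':[150,155],'m2':[154,155]}
for a in T:
  for b in U:
    x=tri(S,T[a],C,U[b]); print(a,b,x,np.abs(proj(S,x)-T[a]).max().round(1),np.abs(proj(C,x)-U[b]).max().round(1))
s=cv2.imread('pics/scene0.png'); cv2.imwrite('pics/c_b.png',cv2.resize(s[140:290,80:230],None,fx=4,fy=4,interpolation=cv2.INTER_CUBIC))
E
```

```text
cam [0.2195 0.5818 0.7329]
cam [ 1.4409 -1.0028  1.0499]
scene left foot [[ 0.3906 -0.4451  0.    ]
 [ 0.4121 -0.3196  0.    ]]
side near foot [[ 0.3963 -0.3073  0.    ]
 [ 0.3806 -0.2976  0.    ]] side far pivot base [[ 0.3839 -0.4365  0.    ]]
sn1 c1 [ 0.4133 -0.4348  0.2508] 12.6 13.1
sn1 c2 [ 0.415  -0.4009  0.2573] 9.2 9.1
sn1 m1 [ 0.4084 -0.2966  0.2928] 3.0 2.5
sn1 m2 [ 0.4104 -0.2884  0.2932] 1.3 1.1
sn2 c1 [ 0.3747 -0.4439  0.2613] 2.0 1.9
sn2 c2 [ 0.3778 -0.4089  0.2681] 1.6 1.4
sn2 m1 [ 0.3751 -0.302   0.3037] 8.3 6.4
sn2 m2 [ 0.3773 -0.2935  0.3042] 10.0 7.6
sf c1 [ 0.4001 -0.4596  0.2836] 1.0 1.0
sf c2 [ 0.4024 -0.425   0.2897] 2.5 2.3
sf m1 [ 0.3974 -0.3189  0.3223] 8.9 7.1
sf m2 [ 0.3995 -0.3104  0.3227] 10.6 8.3
```

View pics/c_b.png

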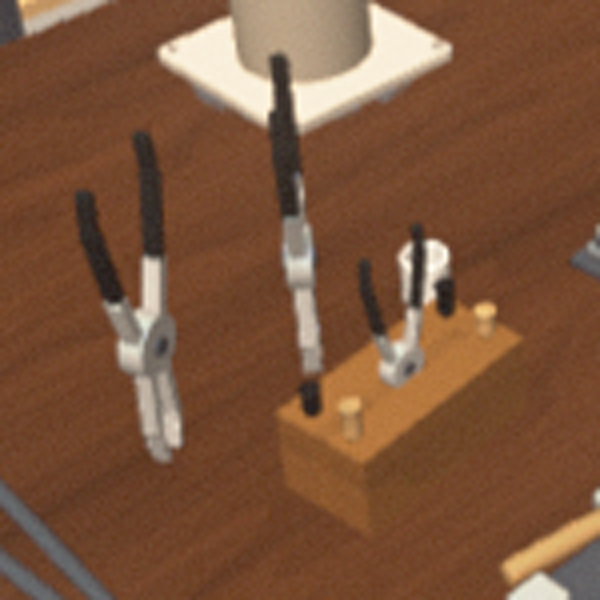

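```bash
cat >> h.py <<'E'
from scipy.spatial.transform import Rotation as Ro
def pose():
    o=observe(); return o['eef_pos'],Ro.from_rotvec(o['tcp_rot']).as_matrix(),o
def goto(target,yawx,maxstep=5.5,maxrot=.17):
    """rows to target pos with tool down, tool x at world yaw yawx"""
    p,R,o=pose()
    x=np.array([np.cos(yawx),np.sin(yawx),0]);z=np.array([0,0,-1.]);y=np.cross(z,x)
    Rt=np.c_[x,y,z]
    rv=Ro.from_matrix(R.T@Rt).as_rotvec(); d=np.array(target)-p
    n=int(max(1,np.ceil(np.linalg.norm(d)*100/maxstep),np.ceil(np.linalg.norm(rv)/maxrot)))
    st=Ro.from_rotvec(rv/n).as_matrix(); Rc=R.copy(); out=[]
    for i in range(n):
        s=Rc.T@(d/n)*100; out.append(' '.join('%.2f'%v for v in s)+' '+' '.join('%.4f'%v for v in rv/n)); Rc=Rc@st
    print('t',o['time_s'],'pos',p,'yawx',np.arctan2(R[1,0],R[0,0]),'tilt z',R[:,2],'n',n)
    for i in range(0,n,5): print('; '.join(out[i:i+5]))
E
python3 - <<'E'
from h import *
p,R,o=pose(); c=calibration('wrist'); V=c['view']; cc=-V[:3,:3].T@V[:3,3]
print('cam in tool',R.T@(cc-p), 'viewdir in tool',R.T@(-V[2,:3]), 'up',R.T@V[1,:3])
goto([0.52,0.33,0.27],1.304)
goto([0.52,0.33,0.27],1.17)
E
```

```text
cam in tool [ 0.0006 -0.0815 -0.1745] viewdir in tool [0.0004 0.2955 0.9553] up [-0.0006 -0.9553  0.2955]
t 0.15 pos [0.1646 0.6025 0.2104] yawx 1.3040366883220504 tilt z [-0.0003 -0.0011 -1.    ] n 9
-1.88 4.61 -0.66 -0.0000 0.0001 0.0000; -1.88 4.61 -0.66 -0.0000 0.0001 0.0000; -1.88 4.61 -0.66 -0.0000 0.0001 0.0000; -1.88 4.61 -0.66 -0.0000 0.0001 0.0000; -1.88 4.61 -0.66 -0.0000 0.0001 0.0000
-1.88 4.61 -0.66 -0.0000 0.0001 0.0000; -1.88 4.61 -0.66 -0.0000 0.0001 0.0000; -1.88 4.61 -0.66 -0.0000 0.0001 0.0000; -1.88 4.61 -0.66 -0.0000 0.0001 0.0000
t 0.15 pos [0.1646 0.6025 0.2104] yawx 1.3040366883220504 tilt z [-0.0003 -0.0011 -1.    ] n 9
-1.88 4.61 -0.66 0.0000 0.0001 0.0149; -1.81 4.63 -0.66 0.0000 0.0001 0.0149; -1.74 4.66 -0.66 0.0000 0.0001 0.0149; -1.67 4.69 -0.66 0.0000 0.0001 0.0149; -1.60 4.71 -0.66 0.0000 0.0001 0.0149
-1.53 4.73 -0.66 0.0000 0.0001 0.0149; -1.46 4.76 -0.66 0.0000 0.0001 0.0149; -1.39 4.78 -0.66 0.0000 0.0001 0.0149; -1.32 4.80 -0.66 0.0000 0.0001 0.0149
```

Call:
carry_out:
  motion: "-1.88 4.61 -0.66 0 0 0.015; -1.81 4.63 -0.66 0 0 0.015; -1.74 4.66 -0.66 0 0 0.015; -1.67 4.69 -0.66 0 0 0.015; -1.6 4.71 -0.66 0 0 0.015"

```text
time_s: 0.78
eef_pos: [0.3632, 0.4503, 0.244]
tcp_rot: [2.567, 1.811, -0.0]
contact_force: [1.6, 0.8, 0.6]
grip_width: 0.0877
```

Call:
carry_out:
  motion: "-1.53 4.73 -0.66 0 0 0.015; -1.46 4.76 -0.66 0 0 0.015; -1.39 4.78 -0.66 0 0 0.015; -1.32 4.8 -0.66 0 0 0.015; 0 0 0 0 0 0"

```text
time_s: 1.4
eef_pos: [0.5225, 0.3283, 0.2706]
tcp_rot: [2.623, 1.728, 0.001]
contact_force: [-0.2, 0.8, 0.3]
grip_width: 0.0877
```

```bash
python3 - <<'E'
from h import *
print(pose()); c=calibration('wrist'); np.savez('pics/w1.npz',**c); save('wrist','w1.png'); print(observe()['time_s'])
im=cv2.imread('pics/w1.png'); print(ray(c,[[256,196]],.02))
E
```

```text
(array([0.5225, 0.3283, 0.2706]), array([[ 0.3948,  0.9188,  0.001 ],
       [ 0.9188, -0.3948,  0.0001],
       [ 0.0005,  0.0009, -1.    ]]), {'time_s': 1.4, 'qpos': array([ 0.542 ,  0.3509,  1.5939, -0.0005,  1.1959, -0.6228]), 'qd': array([ 0.0541, -0.0063,  0.0374,  0.0229, -0.0016,  0.0247]), 'joint_efforts': array([ -1.8695, -51.9706, -30.2737,  -0.2334,   0.0322,  -0.2878]), 'eef_pos': array([0.5225, 0.3283, 0.2706]), 'tcp_rot': array([2.6231, 1.7279, 0.0015]), 'contact_force': array([-0.233 ,  0.784 ,  0.3047]), 'moment': array([-0.0272,  0.0374, -0.0434]), 'grip_width': 0.08766094553595168})
1.45
[[0.5679 0.309  0.02  ]]
```

View pics/w1.png

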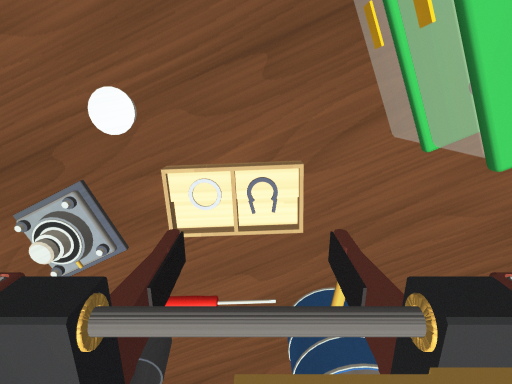

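```bash
python3 - <<'E'
import cv2
im=cv2.imread('pics/w1.png')
cv2.imwrite('pics/w1a.png',cv2.resize(im[155:245,155:310],None,fx=5,fy=5,interpolation=cv2.INTER_CUBIC))
cv2.imwrite('pics/w1b.png',cv2.resize(im[170:290,5:140],None,fx=5,fy=5,interpolation=cv2.INTER_CUBIC))
E
```

```text
(no output)
```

View pics/w1a.png

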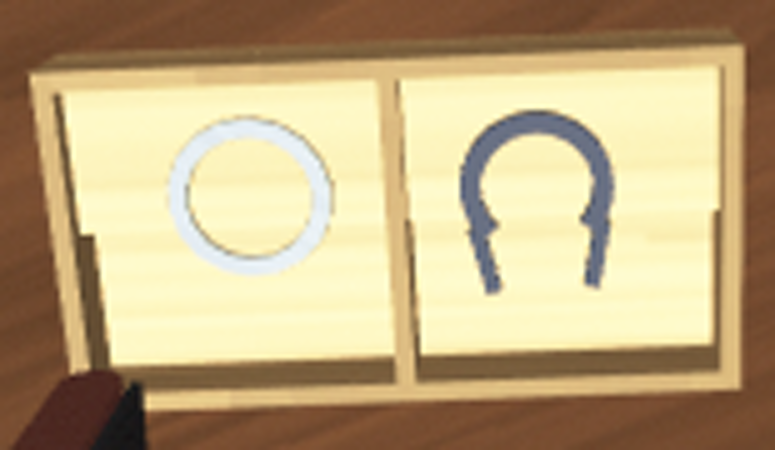

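View pics/w1b.png

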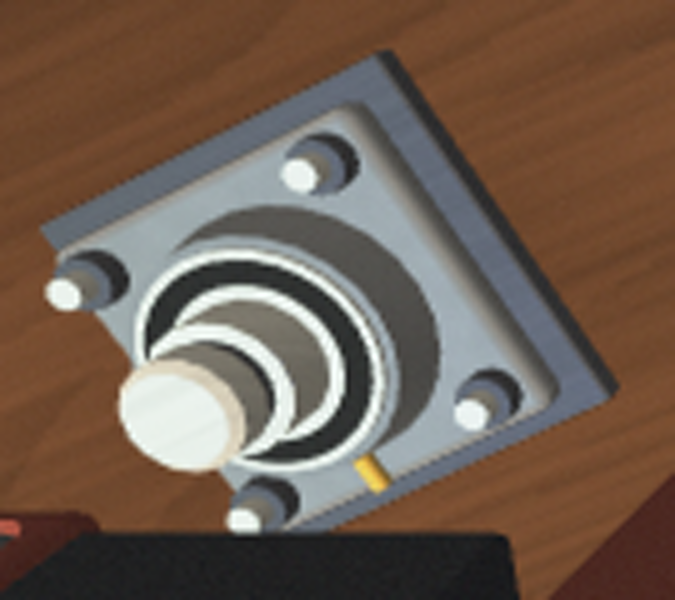

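```bash
cat > ringfit.py <<'E'
from h import *
from scipy.optimize import least_squares
def ringfit(im,c,box,z=.024,k=4):
    x0,y0,x1,y1=box
    sub=cv2.resize(im[y0:y1,x0:x1],None,fx=k,fy=k,interpolation=cv2.INTER_CUBIC).astype(int)
    m=((sub[...,2]-sub[...,0]>0)&(sub.sum(2)<480)&(sub.sum(2)>120)).astype(np.uint8)
    n,l,s,ce=cv2.connectedComponentsWithStats(m); i=1+np.argmax(s[1:,4]); m=(l==i).astype(np.uint8)
    ct=max(cv2.findContours(m,cv2.RETR_EXTERNAL,cv2.CHAIN_APPROX_NONE)[0],key=len)[:,0].astype(float)
    uv=(ct+.5)/k-.5+[x0,y0]; P=ray(c,uv,z)[:,:2]
    ys,xs=np.nonzero(m); M=ray(c,(np.c_[xs,ys]+.5)/k-.5+[x0,y0],z)[:,:2]
    # iterative circle fit on convex outer arc: start from hull
    h=cv2.convexHull(P.astype(np.float32))[:,0]; 
    ctr=M.mean(0); ang=None
    for it in range(20):
        d=P-ctr; r=np.hypot(*d.T)
        if ang is None:
            far=P[np.argsort(r)[-5:]].mean(0)-ctr
            tips=P[r>np.quantile(r,.9)]; far=tips.mean(0)-ctr; ang=np.arctan2(far[1],far[0])
        rel=(np.arctan2(d[:,1],d[:,0])-ang+np.pi)%(2*np.pi)-np.pi
        s=(np.abs(rel)>1.75)&(r>.0195)
        f=least_squares(lambda q:np.hypot(P[s,0]-q[0],P[s,1]-q[1])-q[2],[*ctr,.023],loss='soft_l1',f_scale=.0005).x
        ctr=f[:2]
        u=np.array([np.cos(ang),np.sin(ang)]); v=np.array([-u[1],u[0]])
        d=M-ctr; lx=d@u; ly=d@v; sel=(lx>.014)&(lx<.036)
        a=d[sel&(ly>0)].mean(0);b=d[sel&(ly<0)].mean(0); w=a-b; ang=np.arctan2(-w[0],w[1])
    d=P-ctr; u=np.array([np.cos(ang),np.sin(ang)]);v=np.array([-u[1],u[0]])
    lx=d@u;ly=d@v; tip=lx>.028
    print('centre',ctr,'R',f[2],'yaw',ang,'tip x',lx.max(),'tips y',ly[tip].min(),ly[tip].max(),'inner', ly[tip&(ly>0)].min(),ly[tip&(ly<0)].max(),'gap pt',ctr+.025*u)
    return ctr,ang,m
E
python3 - <<'E'
from ringfit import *
im=np.load('pics/w1.png.npy'); c=dict(np.load('pics/w1.npz'))
ctr,ang,m=ringfit(im,c,(237,168,297,222)); cv2.imwrite('pics/m.png',m*255)
ca=lambda p:np.array(p)/5+[155,155]-.4; cb=lambda p:np.array(p)/5+[5,170]-.4
print('tray',ray(c,ca([[32,75],[743,45],[740,388]]),.028))
print('stub top',ray(c,cb([[180,414]]),.08),'plate',ray(c,cb([[385,52],[615,390],[42,230]]),.01))
print('sleeve top',ray(c,cb([[227,393]]),.062))
E
```

```text
centre [0.5643 0.32  ] R 0.02220895854127013 yaw -0.3275237194810559 tip x 0.032139609243045424 tips y -0.01740964848460107 0.017008053802835352 inner 0.013010192788777691 -0.01374365949030577 gap pt [0.588  0.3119]
tray [[0.4752 0.2001 0.028 ]
 [0.5477 0.3912 0.028 ]
 [0.6474 0.3529 0.028 ]]
stub top [[0.5087 0.012  0.08  ]] plate [[ 0.4431  0.0747  0.01  ]
 [ 0.5691  0.0806  0.01  ]
 [ 0.4495 -0.0566  0.01  ]]
sleeve top [[0.5114 0.0112 0.062 ]]
```

View pics/m.png

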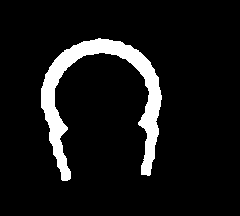

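```bash
python3 - <<'E'
from h import *
S=calibration('side')
print('toolbox',ray(S,[[251,138],[180,187],[143,172]],0), ray(S,[[252,100],[180,155]],.17))
goto([0.575,-0.31,0.30],-1.48)
E
```

```text
toolbox [[ 0.8104 -0.4498  0.    ]
 [ 0.8661 -0.0732  0.    ]
 [ 1.03   -0.0762  0.    ]] [[ 0.7961 -0.435   0.17  ]
 [ 0.8054 -0.0347  0.17  ]]
t 1.45 pos [0.5208 0.3293 0.2701] yawx 1.1663331019249903 tilt z [-0.0004  0.     -1.    ] n 16
-3.54 1.88 -0.19 0.0000 0.0000 0.1654; -3.18 2.44 -0.19 0.0000 0.0000 0.1654; -2.74 2.93 -0.19 0.0000 0.0000 0.1654; -2.22 3.34 -0.19 0.0000 0.0000 0.1654; -1.64 3.66 -0.19 0.0000 0.0000 0.1654
-1.01 3.88 -0.19 0.0000 0.0000 0.1654; -0.36 3.99 -0.19 0.0000 0.0000 0.1654; 0.30 4.00 -0.19 0.0000 0.0000 0.1654; 0.96 3.89 -0.19 0.0000 0.0000 0.1654; 1.59 3.68 -0.19 0.0000 0.0000 0.1654
2.17 3.37 -0.19 0.0000 0.0000 0.1654; 2.70 2.97 -0.19 0.0000 0.0000 0.1654; 3.15 2.48 -0.19 0.0000 0.0000 0.1654; 3.51 1.93 -0.19 0.0000 0.0000 0.1654; 3.78 1.33 -0.19 0.0000 0.0000 0.1654
3.95 0.68 -0.19 0.0000 0.0000 0.1654
```

Call:
carry_out:
  motion: "-3.54 1.88 -0.19 0 0 0.165; -3.18 2.44 -0.19 0 0 0.165; -2.74 2.93 -0.19 0 0 0.165; -2.22 3.34 -0.19 0 0 0.165; -1.64 3.66 -0.19 0 0 0.165"

```text
time_s: 2.08
eef_pos: [0.5364, 0.1306, 0.2796]
tcp_rot: [-3.096, -0.532, 0.001]
contact_force: [-0.3, -0.1, 0.7]
grip_width: 0.0876
```

Call:
carry_out:
  motion: "-1.01 3.88 -0.19 0 0 0.165; -0.36 3.99 -0.19 0 0 0.165; 0.3 4 -0.19 0 0 0.165; 0.96 3.89 -0.19 0 0 0.165; 1.59 3.68 -0.19 0 0 0.165"

```text
time_s: 2.7
eef_pos: [0.555, -0.0687, 0.2891]
tcp_rot: [-3.049, 0.754, 0.001]
contact_force: [0.2, -0.9, 0.1]
grip_width: 0.0876
```

Call:
carry_out:
  motion: "2.17 3.37 -0.19 0 0 0.165; 2.7 2.97 -0.19 0 0 0.165; 3.15 2.48 -0.19 0 0 0.165; 3.51 1.93 -0.19 0 0 0.165; 3.78 1.33 -0.19 0 0 0.165"

```text
time_s: 3.32
eef_pos: [0.574, -0.2681, 0.2985]
tcp_rot: [-2.492, 1.913, 0.002]
contact_force: [0.3, 0.4, 0.2]
grip_width: 0.0881
```

Call:
carry_out:
  motion: "3.95 0.68 -0.19 0 0 0.165; 0 0 0 0 0 0; 0 0 0 0 0 0"

```text
time_s: 3.7
eef_pos: [0.5776, -0.3069, 0.3002]
tcp_rot: [-2.332, 2.105, 0.002]
contact_force: [-0.1, 0.7, 0.6]
grip_width: 0.0878
```

```bash
cat >> h.py <<'E'
def wl(name):
    c=calibration('wrist'); np.savez('pics/'+name+'.npz',**c); im=save('wrist',name+'.png'); return im,c
E
python3 - <<'E'
from h import *
im,c=wl('w2'); p,R,o=pose(); print(o['time_s'],p,np.arctan2(R[1,0],R[0,0]),R[:,2],o['contact_force'])
E
```

```text
3.75 [ 0.5777 -0.3067  0.3004] -1.46819465184657 [-0.0008  0.0009 -1.    ] [-0.4974  0.1597  0.0519]
```

View pics/w2.png

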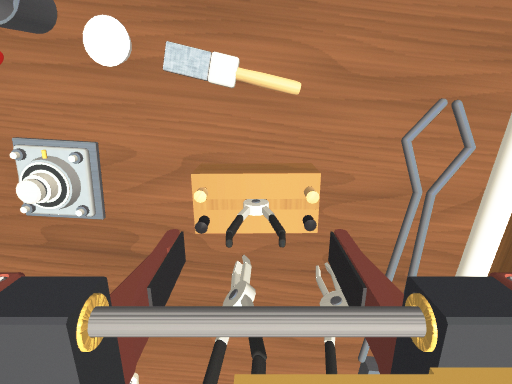

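```bash
python3 - <<'E'
from h import *
c=dict(np.load('pics/w2.npz'));im=cv2.imread('pics/w2.png')
print('block top',ray(c,[[192,174],[321,173],[318,233],[195,234]],.075))
print('handle tops',ray(c,[[230,243],[282,242]],.194))
print('pivot',ray(c,[[257,207]],.08), 'stub',ray(c,[[33,191]],.08))
cv2.imwrite('pics/w2a.png',cv2.resize(im[165:250,185:330],None,fx=5,fy=5,interpolation=cv2.INTER_CUBIC))
cv2.imwrite('pics/w2b.png',cv2.resize(im[130:225,0:110],None,fx=5,fy=5,interpolation=cv2.INTER_CUBIC))
E
```

```text
block top [[ 0.5583 -0.218   0.075 ]
 [ 0.5782 -0.3956  0.075 ]
 [ 0.4883 -0.4064  0.075 ]
 [ 0.4678 -0.2258  0.075 ]]
handle tops [[ 0.5185 -0.2843  0.194 ]
 [ 0.5253 -0.3384  0.194 ]]
pivot [[ 0.5212 -0.3125  0.08  ]] stub [[0.5123 0.0009 0.08  ]]
```

View pics/w2a.png

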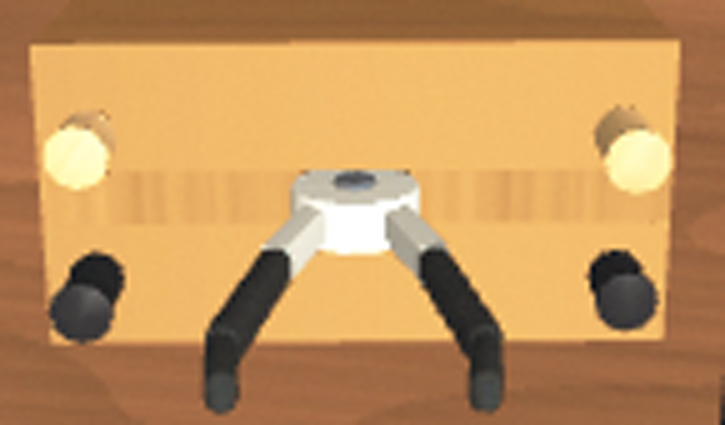

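View pics/w2b.png

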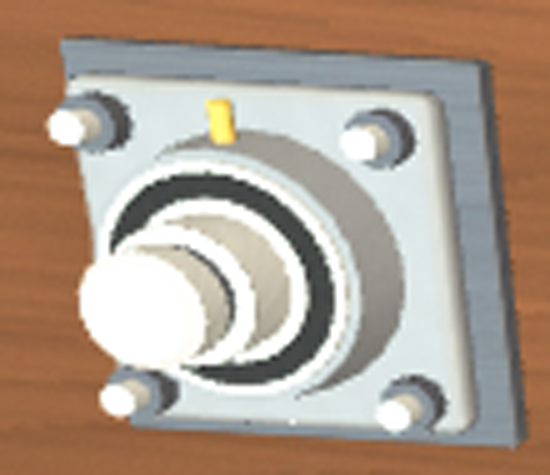

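```bash
python3 - <<'E'
from h import *
goto([0.522,-0.312,0.235],-1.456,4.5)
E
```

```text
t 3.75 pos [ 0.5777 -0.3067  0.3004] yawx -1.46819465184657 tilt z [-0.0008  0.0009 -1.    ] n 2
-0.02 2.79 3.27 0.0004 0.0005 -0.0061; -0.04 2.79 3.27 0.0004 0.0005 -0.0061
```

Call:
carry_out:
  motion: "-0.02 2.79 3.27 0 0 -0.006; -0.04 2.79 3.27 0 0 -0.006; 0 0 0 0 0 0; 0 0 0 0 0 0"

```text
time_s: 4.25
eef_pos: [0.5236, -0.3133, 0.2368]
tcp_rot: [-2.343, 2.092, -0.003]
contact_force: [-0.2, 0.4, -0.1]
grip_width: 0.0877
```

```bash
python3 - <<'E'
from h import *
im,c=wl('w3'); p,R,o=pose(); print(o['time_s'],p,np.arctan2(R[1,0],R[0,0]),R[:,2],o['contact_force'])
E
```

```text
4.3 [ 0.524  -0.3136  0.2371] -1.457781906960299 [ 0.0028 -0.0014 -1.    ] [0.4114 0.436  0.632 ]
```

View pics/w3.png

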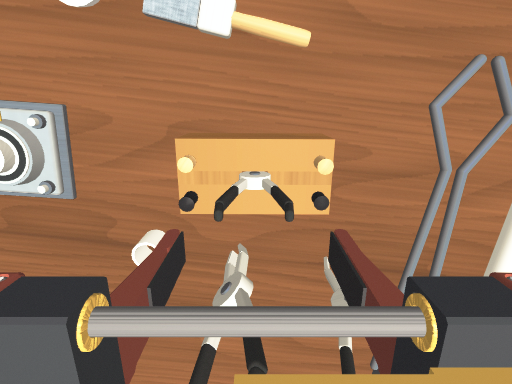

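```bash
python3 - <<'E'
from h import *
p,R,o=pose(); c=dict(np.load('pics/w3.npz'))
for t in ([.044,0,.025],[-.044,0,.025],[.044,.01,.025],[.044,-.01,.025],[0,0,.006],[0,0,.04],[0,0,.2371]):
    print(t,proj(c,p+R@np.array(t)))
print('block',ray(c,[[175,139],[335,139],[330,214],[181,214]],.075), ray(c,[[175,139],[335,139],[330,214],[181,214]],.075).mean(0))
c2=dict(np.load('pics/w2.npz'))
print(tri(c2,[230,243],c,[218.5,215]),tri(c2,[282,242],c,[290,214]),tri(c2,[257,207],c,[255,180]))
print('file tops .111', ray(c,[[186,165],[326,167],[189,202],[320,202]],.111))
print('handle',ray(c,[[218.5,215],[290,214]],.196))
im=cv2.imread('pics/w3.png')
cv2.imwrite('pics/w3a.png',cv2.resize(im[130:225,165:345],None,fx=4.4,fy=4.4,interpolation=cv2.INTER_CUBIC))
E
```

```text
[0.044, 0, 0.025] [[318.2743 222.6048]]
[-0.044, 0, 0.025] [[197.2767 222.4625]]
[0.044, 0.01, 0.025] [[317.4164 235.1915]]
[0.044, -0.01, 0.025] [[319.1563 209.6629]]
[0, 0, 0.006] [[257.8439 233.4579]]
[0, 0, 0.04] [[257.7074 215.1316]]
[0, 0, 0.2371] [[257.3347 165.078 ]]
block [[ 0.5584 -0.2165  0.075 ]
 [ 0.5788 -0.3955  0.075 ]
 [ 0.4894 -0.4067  0.075 ]
 [ 0.4689 -0.2267  0.075 ]] [ 0.5239 -0.3114  0.075 ]
[ 0.5248 -0.2846  0.2068] [ 0.5316 -0.3366  0.2073] [ 0.5266 -0.3114  0.0955]
file tops .111 [[ 0.5381 -0.238   0.111 ]
 [ 0.5524 -0.3819  0.111 ]
 [ 0.4982 -0.2429  0.111 ]
 [ 0.5141 -0.3825  0.111 ]]
handle [[ 0.5204 -0.2833  0.196 ]
 [ 0.5275 -0.3386  0.196 ]]
```

View pics/w3a.png

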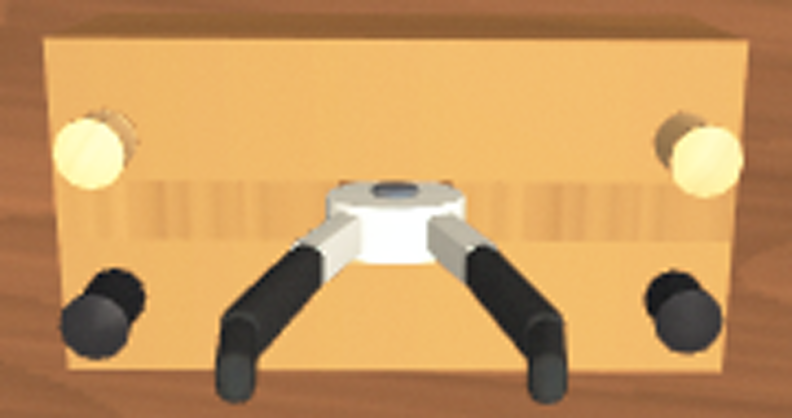

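```bash
python3 - <<'E'
from h import *
p,R,o=pose()
for n,f in (('side','s3.png'),('scene','c3.png')):
    im=save(n,f)[:,:,::-1]; c=calibration(n)
    for t in ([.044,0,.025],[-.044,0,.025],[0,0,.0],[0,0,-.055],[0,-.0815,-.1745]):
        u=proj(c,p+R@np.array(t))[0]; print(n,t,u)
    u=proj(c,p)[0].astype(int); x0,y0=max(u[0]-75,0),max(u[1]-75,0)
    cv2.imwrite('pics/z'+f,cv2.resize(im[y0:y0+150,x0:x0+150],None,fx=4,fy=4,interpolation=cv2.INTER_CUBIC)); print(x0,y0)
E
```

```text
side [0.044, 0, 0.025] [315.2777 115.8812]
side [-0.044, 0, 0.025] [307.2926 129.538 ]
side [0, 0, 0.0] [312.304  114.9348]
side [0, 0, -0.055] [314.3934  97.386 ]
side [0, -0.0815, -0.1745] [289.7504  50.385 ]
237 39
scene [0.044, 0, 0.025] [164.883  204.5381]
scene [-0.044, 0, 0.025] [185.9192 190.188 ]
scene [0, 0, 0.0] [174.9361 190.1943]
scene [0, 0, -0.055] [173.3852 174.2184]
scene [0, -0.0815, -0.1745] [192.7275 146.198 ]
99 115
```

View pics/zs3.png

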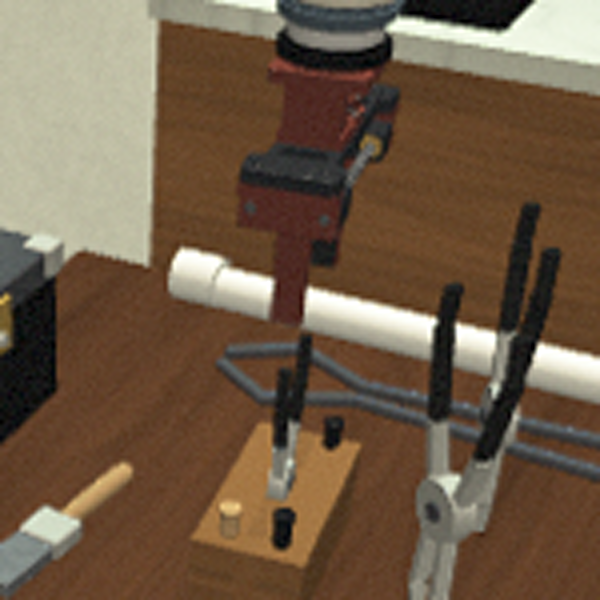

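View pics/zc3.png

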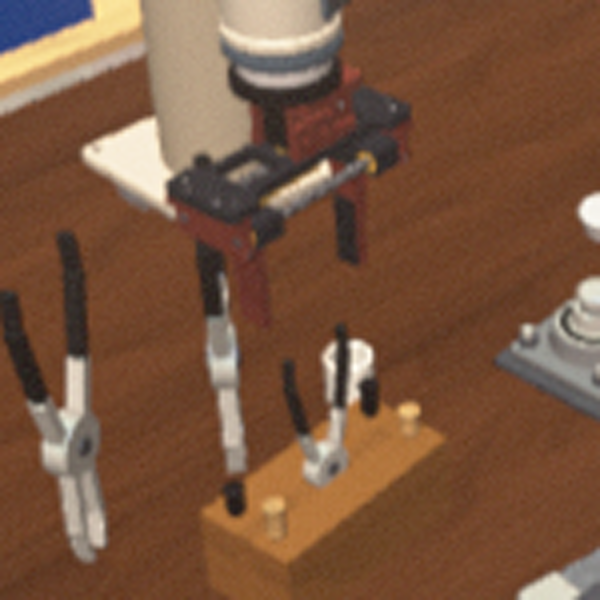

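Call:
carry_out:
  motion: "0 0 -2 0 0 0; 0 0 0 0 0 0; 0 0 0 0 0 0; 0 0 0 0 0 0"
  gripper: 6.2
  squeeze: 10

```text
time_s: 4.9
eef_pos: [0.5219, -0.3135, 0.2547]
tcp_rot: [2.342, -2.094, -0.001]
contact_force: [-0.1, 0.4, -0.1]
grip_width: 0.062
```

```bash
python3 - <<'E'
from h import *
im,c=wl('w4'); p,R,o=pose(); print(o['time_s'],p,o['grip_width'])
E
```

```text
4.95 [ 0.5219 -0.3135  0.2547] 0.06202968443633205
```

Call:
carry_out:
  motion: "0 0 0 0 0 0; 0 0 0 0 0 0; 0 0 0 0 0 0; 0 0 0 0 0 0"
  gripper: 3.0

```text
time_s: 5.45
eef_pos: [0.5222, -0.3137, 0.2554]
tcp_rot: [-2.342, 2.094, -0.0]
contact_force: [-0.2, -0.0, 1.0]
grip_width: 0.0302
```

```bash
python3 - <<'E'
from h import *
im,c=wl('w5'); p,R,o=pose(); print(o['time_s'],p,o['grip_width'])
a=[cv2.imread('pics/w%d.png'%i)[150:384,:] for i in (3,4,5)]
cv2.imwrite('pics/cmp.png',cv2.resize(np.vstack(a),None,fx=.85,fy=.85))
E
```

```text
5.5 [ 0.5221 -0.3137  0.2554] 0.030050498645566158
```

View pics/w5.png

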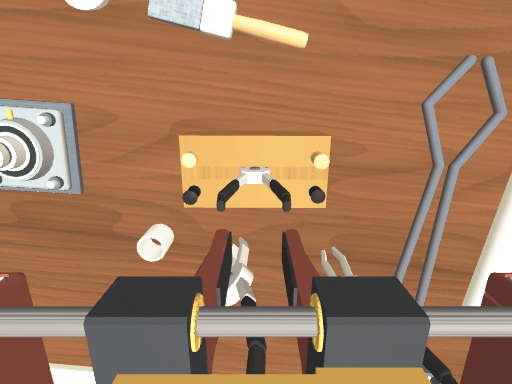

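View pics/w4.png

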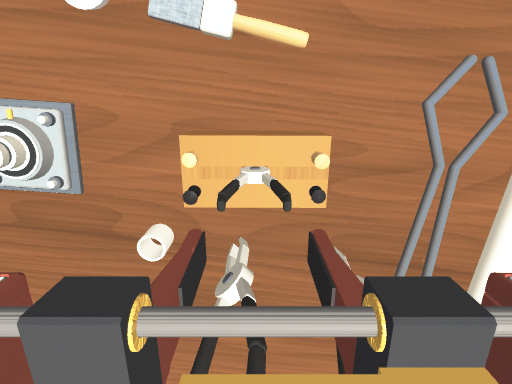

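```bash
python3 - <<'E'
from h import *
S=calibration('side');C=calibration('scene')
print(tri(S,[308.2,119.5],C,[187.7,180.5]))
im=cv2.imread('pics/w5.png')
cv2.imwrite('pics/w5a.png',cv2.resize(im[215:325,190:325],None,fx=5.5,fy=5.5,interpolation=cv2.INTER_CUBIC))
im=cv2.imread('pics/w3.png')
cv2.imwrite('pics/w3c.png',cv2.resize(im[215:325,100:235],None,fx=5.5,fy=5.5,interpolation=cv2.INTER_CUBIC))
E
```

```text
[ 0.5201 -0.2642  0.2458]
```

View pics/w5a.png

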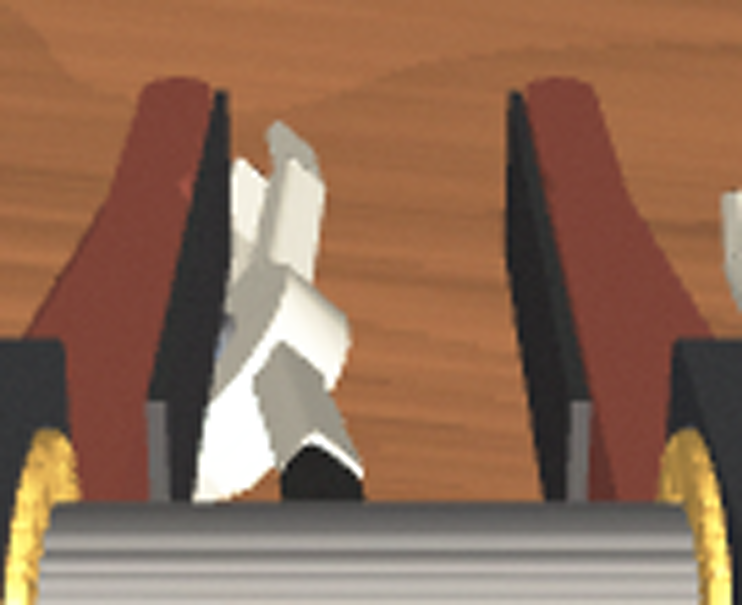

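View pics/w3c.png

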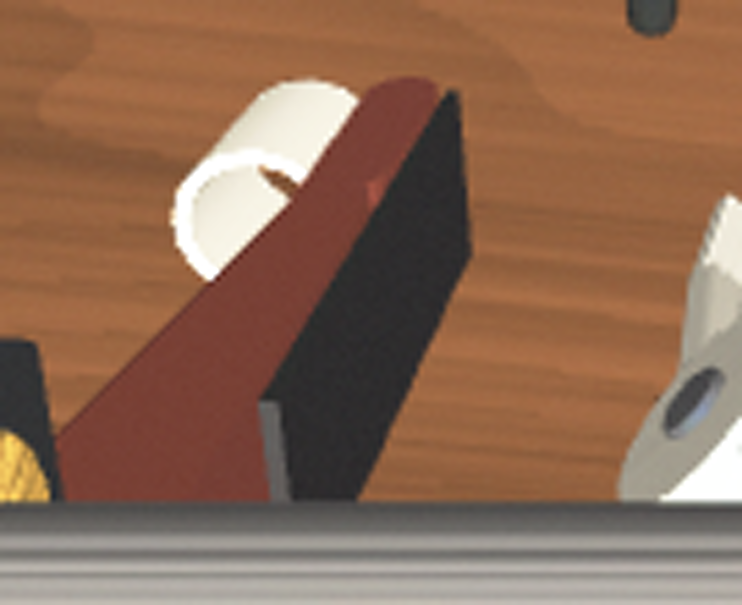

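```bash
python3 - <<'E'
from h import *
goto([0.524,-0.3112,0.1425],-1.455,2.6)
E
```

```text
t 5.5 pos [ 0.5221 -0.3137  0.2554] yawx -1.459064199816754 tilt z [ 0. -0. -1.] n 5
-0.05 -0.04 2.26 -0.0000 -0.0000 -0.0008; -0.05 -0.04 2.26 -0.0000 -0.0000 -0.0008; -0.05 -0.04 2.26 -0.0000 -0.0000 -0.0008; -0.05 -0.04 2.26 -0.0000 -0.0000 -0.0008; -0.05 -0.04 2.26 -0.0000 -0.0000 -0.0008
```

Open first with a lateral correction, then descend part-way and look.

Call:
carry_out:
  motion: "-0.25 -0.2 0 0 0 -0.004; 0 0 0 0 0 0; 0 0 1 0 0 0; 0 0 2 0 0 0; 0 0 0 0 0 0"
  gripper: 8.78

```text
time_s: 6.12
eef_pos: [0.5227, -0.3103, 0.2234]
tcp_rot: [2.346, -2.089, -0.006]
contact_force: [0.1, -0.2, -0.3]
grip_width: 0.0768
```

Call:
carry_out:
  motion: "0 0 2 0 0 0; 0 0 2 0 0 0; 0 0 0 0 0 0"

```text
time_s: 6.5
eef_pos: [0.5231, -0.3106, 0.1844]
tcp_rot: [2.346, -2.089, -0.004]
contact_force: [-0.1, 0.2, -0.1]
grip_width: 0.0878
```

```bash
python3 - <<'E'
from h import *
im,c=wl('w6'); p,R,o=pose(); print(o['time_s'],p,o['grip_width'],np.arctan2(R[1,0],R[0,0]),o['contact_force'])
for n,f in (('side','s6.png'),('scene','c6.png')):
    im=save(n,f)[:,:,::-1]; c=calibration(n)
    u=proj(c,p)[0].astype(int); x0,y0=max(u[0]-50,0),max(u[1]-60,0)
    cv2.imwrite('pics/z'+f,cv2.resize(im[y0:y0+110,x0:x0+100],None,fx=5,fy=5,interpolation=cv2.INTER_CUBIC)); print(x0,y0)
E
```

```text
6.55 [ 0.5238 -0.311   0.1855] 0.0879775734809165 -1.4550063831032207 [ 0.965   0.5111 -0.333 ]
260 70
126 144
```

View pics/w6.png

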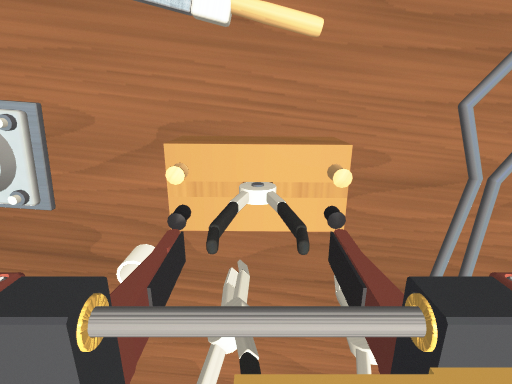

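View pics/zs6.png

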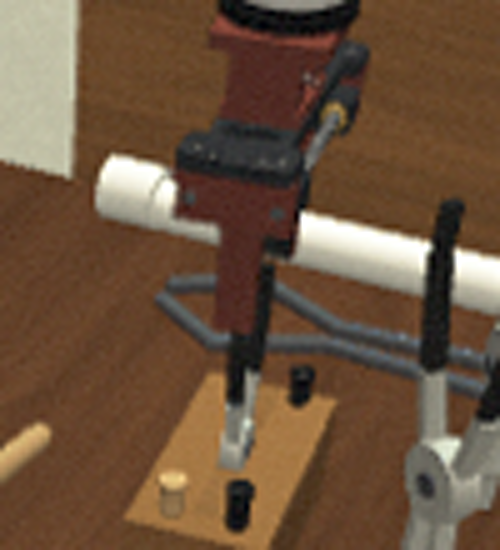

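View pics/zc6.png

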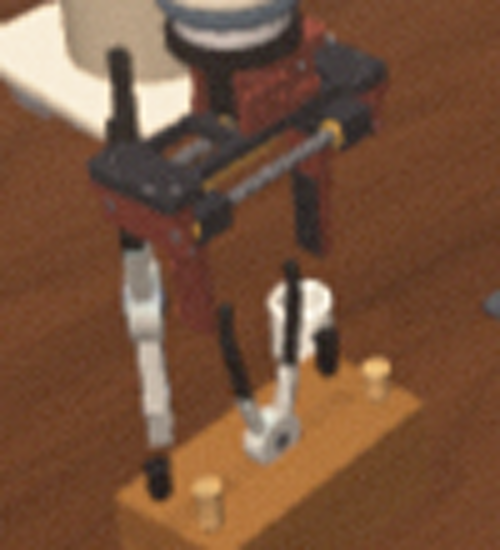

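```bash
python3 - <<'E'
from h import *
from scipy.optimize import least_squares
cs={n:dict(np.load('pics/%s.npz'%n)) for n in('w2','w3','w5','w6')}
# end-cap centres
im=cv2.imread('pics/w6.png'); cv2.imwrite('pics/w6a.png',cv2.resize(im[170:260,190:325],None,fx=5,fy=5,interpolation=cv2.INTER_CUBIC))
im=cv2.imread('pics/w5.png'); cv2.imwrite('pics/w5b.png',cv2.resize(im[155:225,200:310],None,fx=6,fy=6,interpolation=cv2.INTER_CUBIC))
p,R,o=pose(); print(p)
for t in ([0,0,-.0126],[0,0,-.0126-.019]): print(proj(cs['w6'],p+R@np.array(t)))
E
```

```text
[ 0.5244 -0.3114  0.1864]
[[258.9371 246.3279]]
[[259.1022 262.6505]]
```

View pics/w6a.png

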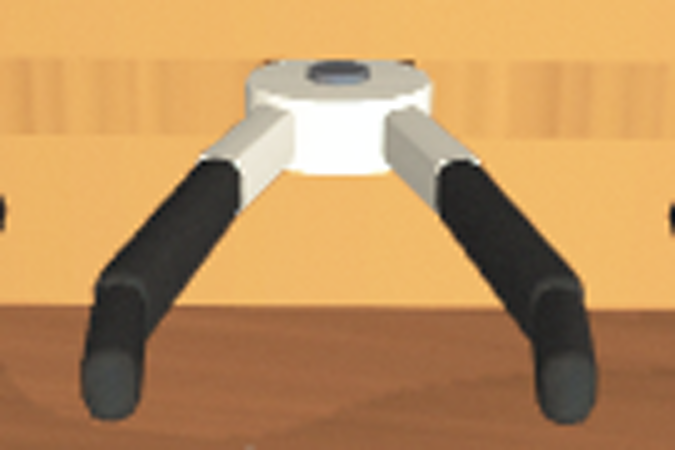

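View pics/w5b.png

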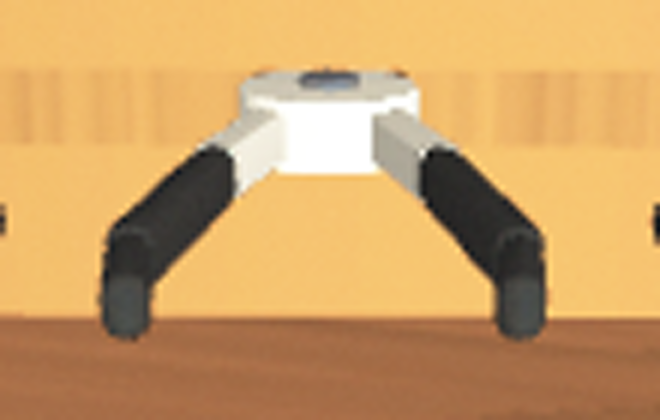

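```bash
python3 - <<'E'
from h import *
from scipy.optimize import least_squares
cs={n:dict(np.load('pics/%s.npz'%n)) for n in('w2','w3','w5','w6')}
L={'w2':(228.8,242.6),'w3':(218.2,215.5),'w5':(220.8,205.4),'w6':(211.8,246.0)}
Rr={'w2':(281.8,242.2),'w3':(288.7,215.1),'w5':(286.4,205.1),'w6':(302.8,246.6)}
for D in (L,Rr):
    f=least_squares(lambda x:np.concatenate([proj(cs[n],x)[0]-D[n] for n in D]),[.52,-.31,.2]); print(f.x,f.fun.round(1))
E
```

```text
[ 0.521  -0.2833  0.1985] [ 0.   0.  -0.1 -0.2 -0.2  0.1  0.1  0. ]
[ 0.5283 -0.3371  0.2008] [-0.2  0.   0.2  0.  -0.1  0.   0.  -0.1]
```

Call:
carry_out:
  motion: "-0.1 0 2.5 0 0 -0.01; 0 0 2.55 0 0 0; 0 0 0 0 0 0; 0 0 0 0 0 0"

```text
time_s: 7.15
eef_pos: [0.5245, -0.3105, 0.1363]
tcp_rot: [-2.356, 2.077, -0.003]
contact_force: [-0.4, 0.5, 0.1]
grip_width: 0.0876
```

```bash
python3 - <<'E'
from h import *
im,c=wl('w7'); p,R,o=pose(); print(o['time_s'],p,o['grip_width'],np.arctan2(R[1,0],R[0,0]),o['contact_force'])
E
```

```text
7.2 [ 0.5247 -0.3106  0.1365] 0.087765800412996 -1.445049680196436 [-1.1053 -1.3585 -0.065 ]
```

View pics/w7.png

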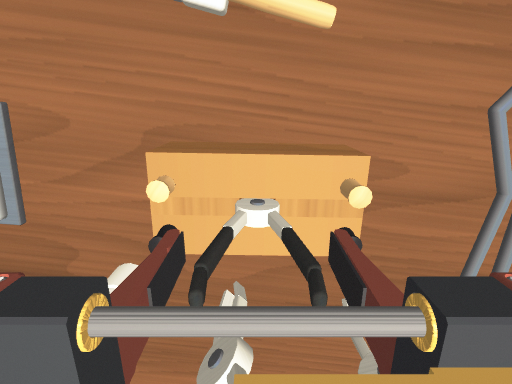

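Call:
carry_out:
  motion: "0 0 0 0 0 0; 0 0 0 0 0 0; 0 0 0 0 0 0; 0 0 0 0 0 0"
  gripper: 6.2
  squeeze: 30

```text
time_s: 7.7
eef_pos: [0.5243, -0.3102, 0.1356]
tcp_rot: [-2.356, 2.077, -0.002]
contact_force: [0.0, -0.2, 5.3]
grip_width: 0.0628
```

```bash
python3 - <<'E'
from h import *
im,c=wl('w8'); p,R,o=pose(); print(o['time_s'],p,o['grip_width'],np.arctan2(R[1,0],R[0,0]),o['contact_force'],o['moment'])
E
```

```text
7.75 [ 0.5242 -0.3103  0.1355] 0.06203544634109292 -1.4450819935755412 [ 0.5459 -0.2233  5.8982] [ 0.0105  0.1685 -0.0191]
```

View pics/w8.png

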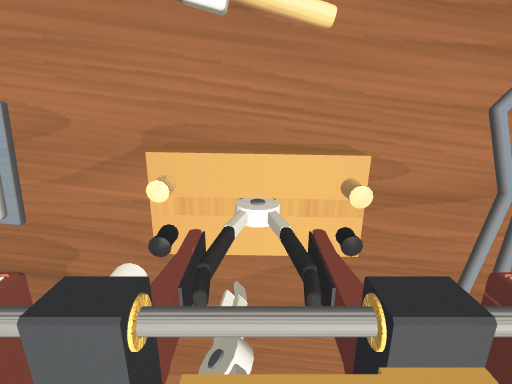

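Call:
carry_out:
  motion: "0 0 -1 0 0 0; 0 0 -2 0 0 0; 0 0 -2 0 0 0; 0 0 -2.5 0 0 0; 0 0 -2.5 0 0 0"

```text
time_s: 8.38
eef_pos: [0.5232, -0.3097, 0.2355]
tcp_rot: [2.356, -2.077, -0.002]
contact_force: [0.2, 0.6, -1.4]
grip_width: 0.0619
```

Call:
carry_out:
  motion: "0 0 -2.5 0 0 0; 0 0 -2 0 0 0; 0 0 0 0 0 0; 0 0 0 0 0 0"

```text
time_s: 8.88
eef_pos: [0.5231, -0.3096, 0.2789]
tcp_rot: [2.356, -2.077, -0.003]
contact_force: [0.7, -0.3, -1.4]
grip_width: 0.0615
```

```bash
python3 - <<'E'
from h import *
im,c=wl('w9'); p,R,o=pose(); print(o['time_s'],p,o['grip_width'],np.arctan2(R[1,0],R[0,0]),o['contact_force'],o['moment'])
for n,f in (('side','s9.png'),('scene','c9.png')):
    im=save(n,f)[:,:,::-1]; c=calibration(n)
    u=proj(c,p)[0].astype(int); x0,y0=max(u[0]-50,0),max(u[1]-50,0)
    cv2.imwrite('pics/z'+f,cv2.resize(im[y0:y0+110,x0:x0+100],None,fx=5,fy=5,interpolation=cv2.INTER_CUBIC)); print(x0,y0)
E
```

```text
8.925 [ 0.5231 -0.3095  0.2786] 0.06225512663746516 -1.444998693346951 [ 0.3225 -0.283  -1.8105] [-0.0309  0.1073 -0.0063]
263 52
124 127
```

View pics/w9.png

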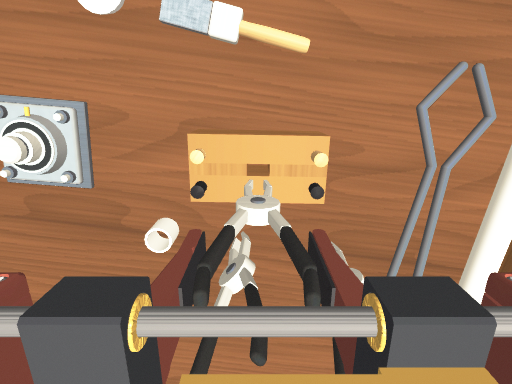

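View pics/zs9.png

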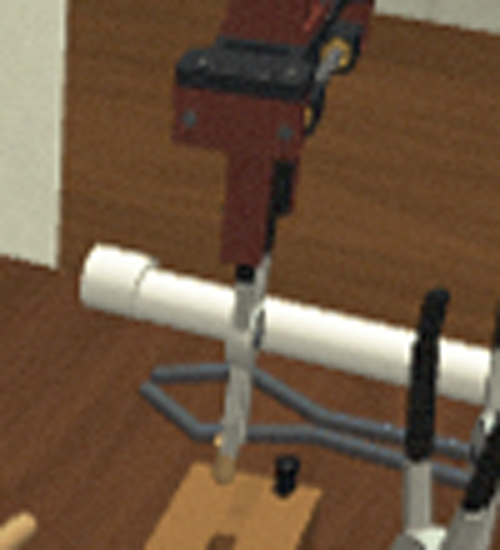

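View pics/zc9.png

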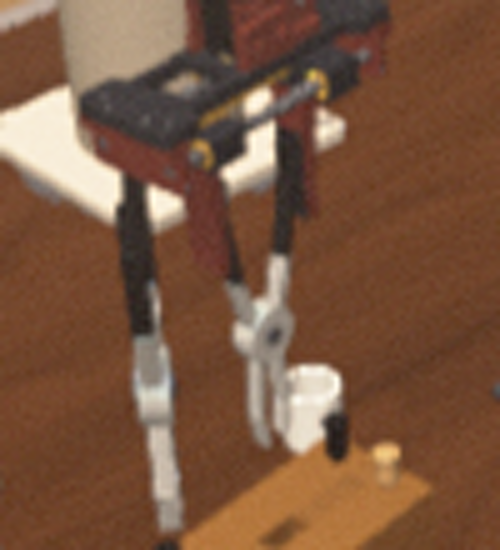

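```bash
python3 - <<'E'
from h import *
goto([0.555,-0.05,0.285],-1.445,5.5)
E
```

```text
t 9.025 pos [ 0.5231 -0.3096  0.2787] yawx -1.4450229859279116 tilt z [-0.0019  0.0011 -1.    ] n 5
-5.07 -1.28 -0.12 0.0003 0.0003 -0.0000; -5.07 -1.28 -0.12 0.0003 0.0003 -0.0000; -5.07 -1.28 -0.12 0.0003 0.0003 -0.0000; -5.07 -1.28 -0.12 0.0003 0.0003 -0.0000; -5.07 -1.28 -0.13 0.0003 0.0003 -0.0000
```

Call:
carry_out:
  motion: "-2 -0.5 0 0 0 0; -3.5 -0.9 -0.1 0 0 0; -4.2 -1.1 -0.1 0 0 0; -4.2 -1.1 -0.1 0 0 0; -4.2 -1.1 -0.1 0 0 0"

```text
time_s: 9.65
eef_pos: [0.5473, -0.1219, 0.2837]
tcp_rot: [-2.357, 2.077, 0.001]
contact_force: [0.9, -0.5, -1.1]
grip_width: 0.0618
```

Call:
carry_out:
  motion: "-3.5 -0.9 -0.1 0 0 0; -2.5 -0.6 -0.1 0 0 0; -1.2 -0.3 0 0 0 0; 0 0 0 0 0 0; 0 0 0 0 0 0"

```text
time_s: 10.28
eef_pos: [0.5563, -0.0514, 0.2858]
tcp_rot: [2.356, -2.078, -0.0]
contact_force: [-0.5, 0.6, -1.8]
grip_width: 0.0621
```

```bash
python3 - <<'E'
from h import *
im,c=wl('w10'); p,R,o=pose(); print(o['time_s'],p,o['grip_width'],np.arctan2(R[1,0],R[0,0]),o['contact_force'],o['moment'])
E
```

```text
10.325 [ 0.5563 -0.0516  0.2858] 0.062095169481624524 -1.4458656100089446 [ 0.9108 -1.335  -1.4708] [-0.0005  0.1195 -0.0099]
```

View pics/w10.png

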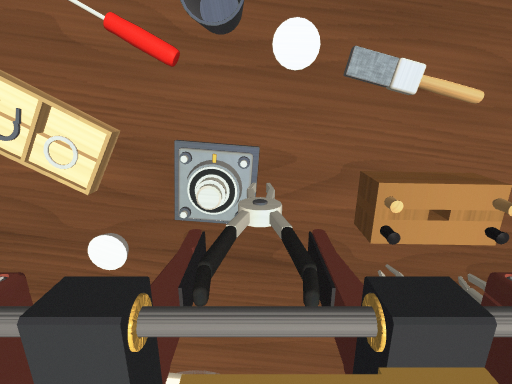

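```bash
python3 - <<'E'
from h import *
im=cv2.imread('pics/w10.png')
cv2.imwrite('pics/w10a.png',cv2.resize(im[130:230,165:290],None,fx=6,fy=6,interpolation=cv2.INTER_CUBIC))
E
```

```text
(no output)
```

View pics/w10a.png

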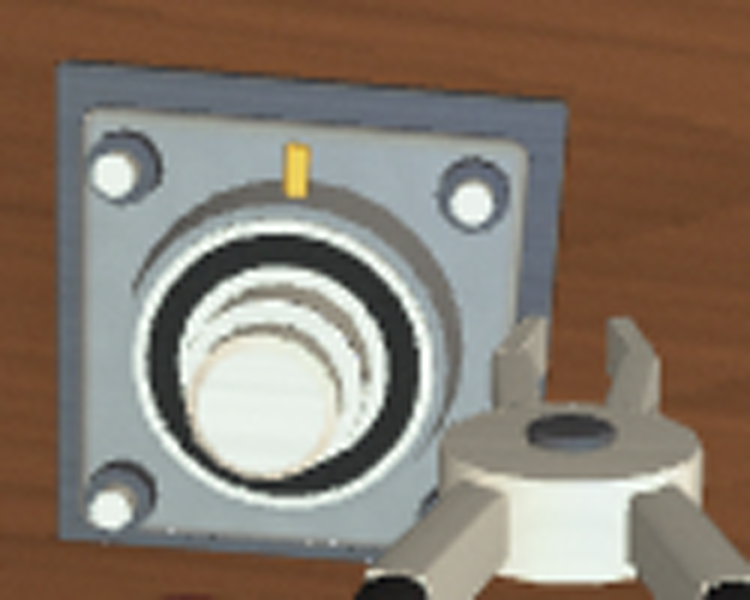

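```bash
python3 - <<'E'
from h import *
c=dict(np.load('pics/w10.npz')); p,R,o=pose()
a=lambda q:np.array(q)/6+[165,130]-.42
print('stub',ray(c,a([[264,405],[190,405],[339,405]]),.08)); print('boss',ray(c,a([[285,360],[133,360],[437,360]]),.044))
for z in (0,.01): print('plate',z,ray(c,a([[60,62],[567,100],[60,540]]),z))
# pliers features in tool frame: pivot z= tool ; noses tips
V=c['view']; cc=-V[:3,:3].T@V[:3,3]
def toolpt(uv,zt):  # tool z plane
    P=ray(c,uv,p[2]-zt); return (P-p)@R
print('tcp z',p[2]); 
print('nose ends at tip plane', toolpt(a([[535,325],[620,325],[497,360],[657,360]]),.1355-.004))
print('pivot top', toolpt(a([[440,440],[700,440],[572,432]]),.1355-.082-.0))
E
```

```text
stub [[ 0.5112  0.0088  0.08  ]
 [ 0.5091  0.0253  0.08  ]
 [ 0.5133 -0.0079  0.08  ]]
boss [[ 0.5113  0.0093  0.044 ]
 [ 0.5066  0.0462  0.044 ]
 [ 0.516  -0.0276  0.044 ]]
plate 0 [[ 0.5701  0.0784  0.    ]
 [ 0.5769 -0.0521  0.    ]
 [ 0.4378  0.0726  0.    ]]
plate 0.01 [[ 0.5716  0.0758  0.01  ]
 [ 0.5782 -0.0519  0.01  ]
 [ 0.4422  0.0702  0.01  ]]
tcp z 0.2857656135902483
nose ends at tip plane [[-0.0038 -0.0012  0.1315]
 [ 0.0114 -0.0012  0.1315]
 [-0.0106  0.0053  0.1315]
 [ 0.0181  0.0053  0.1315]]
pivot top [[-0.0159 -0.0057  0.0535]
 [ 0.0194 -0.0058  0.0535]
 [ 0.002  -0.0069  0.0535]]
```

```bash
python3 - <<'E'
from h import *
goto([0.588,0.3119,0.225],1.243,5.5,.15)
im=cv2.imread('pics/w10.png')
cv2.imwrite('pics/w10b.png',cv2.resize(im[175:235,230:295],None,fx=10,fy=10,interpolation=cv2.INTER_CUBIC))
E
```

```text
t 10.325 pos [ 0.5563 -0.0516  0.2858] yawx -1.4458656100089446 tilt z [-0.0003 -0.0002 -1.    ] n 18
-1.98 -0.43 0.34 0.0000 0.0000 -0.1494; -1.90 -0.72 0.34 0.0000 0.0000 -0.1494; -1.77 -0.99 0.34 0.0000 0.0000 -0.1494; -1.60 -1.24 0.34 0.0000 0.0000 -0.1494; -1.40 -1.47 0.34 0.0000 0.0000 -0.1494
-1.16 -1.66 0.34 0.0000 0.0000 -0.1494; -0.90 -1.81 0.34 0.0000 0.0000 -0.1494; -0.62 -1.93 0.34 0.0000 0.0000 -0.1494; -0.33 -2.00 0.34 0.0000 0.0000 -0.1494; -0.03 -2.03 0.34 0.0000 0.0000 -0.1494
0.27 -2.01 0.34 0.0000 0.0000 -0.1494; 0.57 -1.95 0.34 0.0000 0.0000 -0.1494; 0.85 -1.84 0.34 0.0000 0.0000 -0.1494; 1.12 -1.69 0.34 0.0000 0.0000 -0.1494; 1.36 -1.51 0.34 0.0000 0.0000 -0.1494
1.56 -1.29 0.34 0.0000 0.0000 -0.1494; 1.74 -1.04 0.34 0.0000 0.0000 -0.1494; 1.87 -0.77 0.34 0.0000 0.0000 -0.1494
```

View pics/w10b.png

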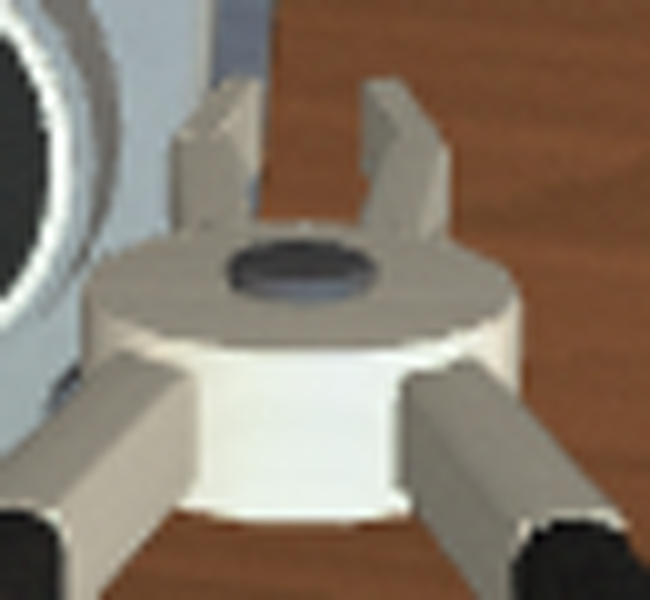

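Call:
carry_out:
  motion: "-2 -0.43 0.34 0 0 -0.1; -1.9 -0.65 0.34 0 0 -0.15; -1.8 -0.95 0.34 0 0 -0.15; -1.65 -1.2 0.34 0 0 -0.15; -1.45 -1.45 0.34 0 0 -0.15"

```text
time_s: 10.95
eef_pos: [0.567, 0.05, 0.2687]
tcp_rot: [2.928, -1.138, -0.0]
contact_force: [0.5, 0.2, -1.3]
grip_width: 0.0624
```

Call:
carry_out:
  motion: "-1.2 -1.65 0.34 0 0 -0.15; -0.95 -1.8 0.34 0 0 -0.15; -0.65 -1.9 0.34 0 0 -0.15; -0.35 -2 0.34 0 0 -0.15; -0.1 -2.03 0.34 0 0 -0.15"

```text
time_s: 11.58
eef_pos: [0.5786, 0.1509, 0.2517]
tcp_rot: [3.141, 0.013, -0.0]
contact_force: [-0.0, 0.1, -2.1]
grip_width: 0.062
```

Call:
carry_out:
  motion: "0.25 -2 0.34 0 0 -0.15; 0.55 -1.95 0.34 0 0 -0.15; 0.85 -1.85 0.34 0 0 -0.15; 1.1 -1.7 0.34 0 0 -0.15; 1.35 -1.5 0.34 0 0 -0.15"

```text
time_s: 12.2
eef_pos: [0.591, 0.2513, 0.2346]
tcp_rot: [2.918, 1.163, -0.0]
contact_force: [0.1, -0.2, -1.5]
grip_width: 0.0624
```

Call:
carry_out:
  motion: "1.55 -1.3 0.34 0 0 -0.15; 1.7 -1.05 0.34 0 0 -0.15; 1.8 -0.8 0.34 0 0 -0.1; 0 0 0 0 0 -0.09; 0 0 0 0 0 0"

```text
time_s: 12.82
eef_pos: [0.5974, 0.3105, 0.2243]
tcp_rot: [2.554, 1.83, -0.001]
contact_force: [-0.3, 0.1, -2.5]
grip_width: 0.0621
```

```bash
python3 - <<'E'
from h import *
im,c=wl('w11'); p,R,o=pose(); print(o['time_s'],p,o['grip_width'],np.arctan2(R[1,0],R[0,0]),R[:,2],o['contact_force'],o['moment'])
goto([0.588,0.3119,0.225],1.243)
E
```

```text
12.875 [0.5974 0.3104 0.2244] 0.06218990306983796 1.242074771742392 [-0.0003 -0.0003 -1.    ] [ 0.2714  0.1596 -0.7978] [-0.0243 -0.0025  0.0009]
t 12.875 pos [0.5974 0.3104 0.2244] yawx 1.242074771742392 tilt z [-0.0003 -0.0003 -1.    ] n 1
-0.17 -0.94 -0.06 -0.0002 0.0004 -0.0009
```

View pics/w11.png

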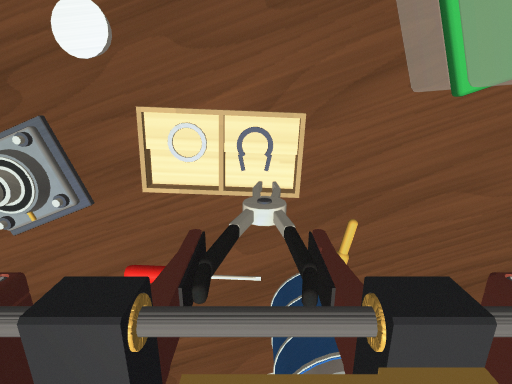

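```bash
python3 - <<'E'
from ringfit import *
im=np.load('pics/w11.png.npy'); c=dict(np.load('pics/w11.npz')); p,R,o=pose()
ctr,ang,m=ringfit(im,c,(228,118,285,180)); 
S=calibration('side');C=calibration('scene')
for z in (.1,.15,.2): print('drum front',z,ray(c,[[300,280],[280,300]],z), 'side drum top front', ray(S,[[103,232],[70,248]],z),'scene',ray(C,[[362,170]],z))
for n,f in (('side','s11.png'),('scene','c11.png')):
    im=save(n,f)[:,:,::-1]; c=calibration(n)
    u=proj(c,p)[0].astype(int); x0,y0=max(u[0]-75,0),max(u[1]-55,0)
    cv2.imwrite('pics/z'+f,cv2.resize(im[y0:y0+150,x0:x0+150],None,fx=4,fy=4,interpolation=cv2.INTER_CUBIC)); print(x0,y0)
i=cv2.imread('pics/w11.png');cv2.imwrite('pics/w11a.png',cv2.resize(i[100:230,200:320],None,fx=6,fy=6,interpolation=cv2.INTER_CUBIC)[:600*2])
cv2.imwrite('pics/w11a.png',cv2.resize(i[120:240,215:325],None,fx=5,fy=5,interpolation=cv2.INTER_CUBIC))
E
```

```text
centre [0.5649 0.3197] R 0.022281611736491125 yaw -0.3291458109150643 tip x 0.03244678333492785 tips y -0.01763403866655877 0.017552360042441734 inner 0.013058235160974816 -0.013423110065700627 gap pt [0.5885 0.3116]
drum front 0.1 [[0.7203 0.323  0.1   ]
 [0.7389 0.2929 0.1   ]] side drum top front [[0.8355 0.2469 0.1   ]
 [0.8642 0.3214 0.1   ]] scene [[0.7571 0.3452 0.1   ]]
drum front 0.15 [[0.6869 0.3254 0.15  ]
 [0.7024 0.3003 0.15  ]] side drum top front [[0.7869 0.2733 0.15  ]
 [0.8133 0.342  0.15  ]] scene [[0.7931 0.2742 0.15  ]]
drum front 0.2 [[0.6534 0.3278 0.2   ]
 [0.6658 0.3078 0.2   ]] side drum top front [[0.7382 0.2998 0.2   ]
 [0.7623 0.3625 0.2   ]] scene [[0.8291 0.2033 0.2   ]]
73 198
248 72
```

View pics/zs11.png

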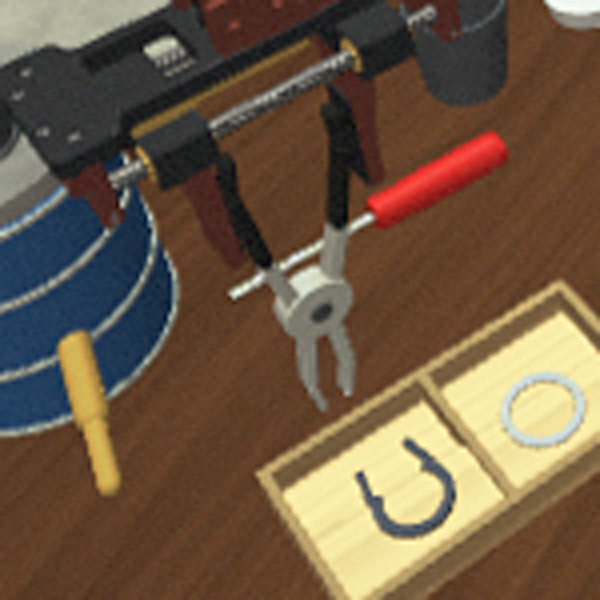

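View pics/zc11.png

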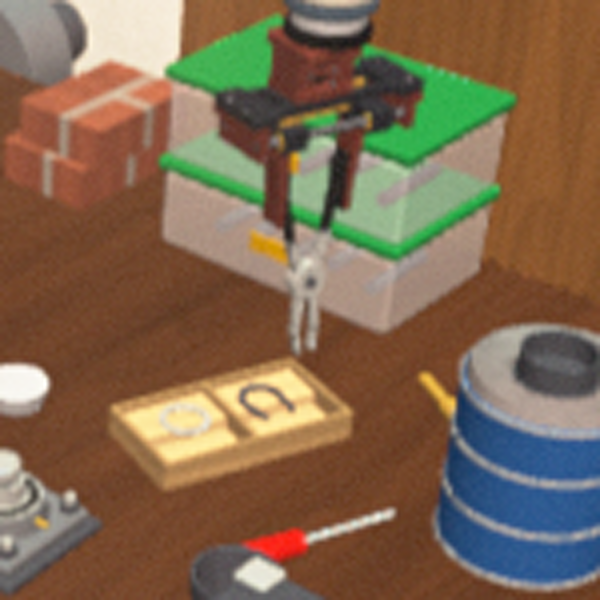

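View pics/w11a.png

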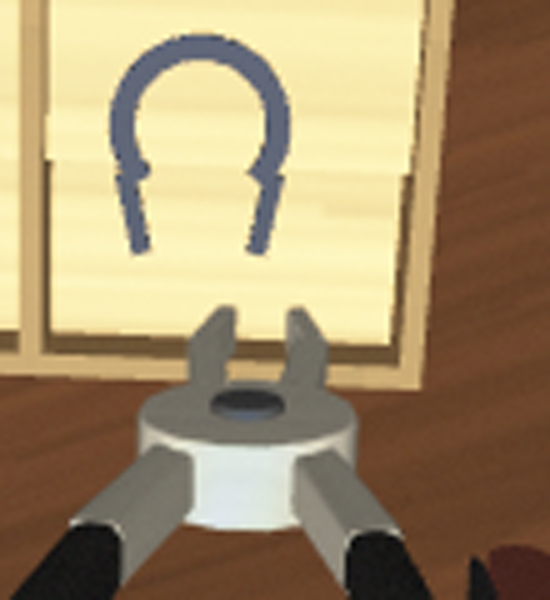

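Call:
carry_out:
  motion: "0 0 0 0 0 0; 0 0 0 0 0 0; 0 0 0 0 0 0; 0 0 0 0 0 0"
  gripper: 3.0
  squeeze: 40

```text
time_s: 13.48
eef_pos: [0.5971, 0.3112, 0.2247]
tcp_rot: [2.552, 1.832, -0.0]
contact_force: [0.4, -0.1, -1.6]
grip_width: 0.0303
```

```bash
python3 - <<'E'
from h import *
im,c=wl('w12'); p,R,o=pose(); print(o['time_s'],p,o['grip_width'],o['contact_force'])
im=save('side','s12.png'); cv2.imwrite('pics/zs12.png',cv2.resize(im[200:320,110:240,::-1],None,fx=5,fy=5,interpolation=cv2.INTER_CUBIC))
i=cv2.imread('pics/w12.png');cv2.imwrite('pics/w12a.png',cv2.resize(i[120:300,190:335],None,fx=4,fy=4,interpolation=cv2.INTER_CUBIC))
E
```

```text
13.525 [0.5971 0.3113 0.2247] 0.03019989914802742 [-0.0288  0.1133 -1.5171]
```

View pics/w12a.png

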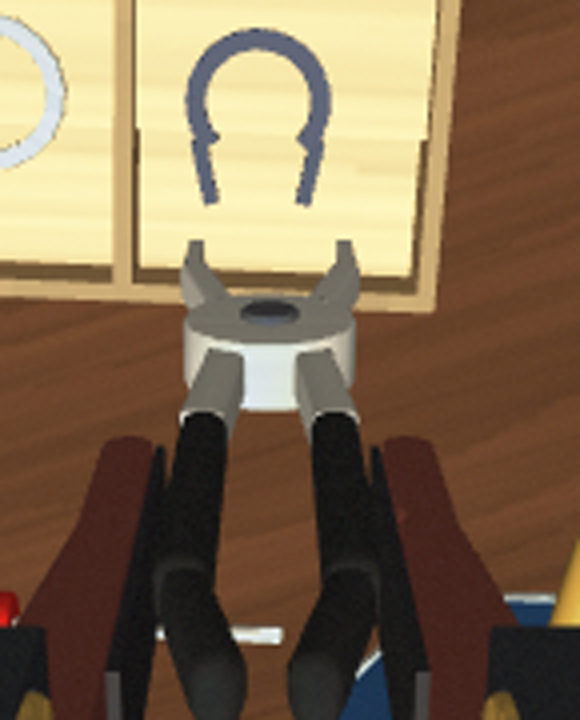

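View pics/zs12.png

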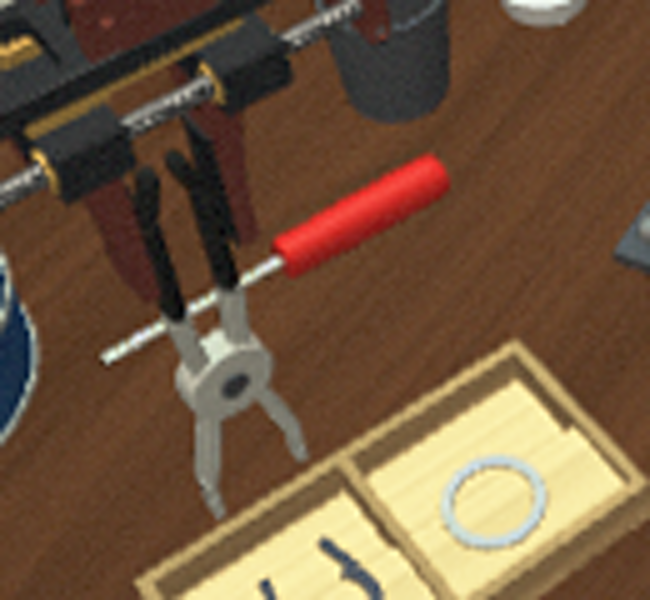

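Call:
carry_out:
  motion: "-0.25 -0.8 0 0 0 0; 0 0 0 0 0 0; 0 0 0 0 0 0; 0 0 0 0 0 0; 0 0 0 0 0 0"
  gripper: 6.2
  squeeze: 40

```text
time_s: 14.2
eef_pos: [0.5888, 0.3114, 0.2247]
tcp_rot: [2.552, 1.832, 0.0]
contact_force: [-0.1, -0.6, -2.1]
grip_width: 0.0618
```

```bash
python3 - <<'E'
from ringfit import *
im,c=wl('w13'); p,R,o=pose(); print(o['time_s'],p,o['grip_width'],np.arctan2(R[1,0],R[0,0]),o['contact_force'])
i=cv2.imread('pics/w13.png');cv2.imwrite('pics/w13a.png',cv2.resize(i[110:240,190:335],None,fx=5,fy=5,interpolation=cv2.INTER_CUBIC))
ringfit(im,c,(215,118,290,178))
E
```

```text
14.25 [0.5888 0.3114 0.2246] 0.062275671139187104 1.2449035735805432 [ 0.354   0.5417 -2.2432]
centre [0.5649 0.3197] R 0.022287246247519474 yaw -0.35026561525291 tip x 0.03245655175150479 tips y -0.01763230778863462 0.01786361883802226 inner 0.013576413358282052 -0.013357576519744247 gap pt [0.5884 0.3111]
```

View pics/w13a.png

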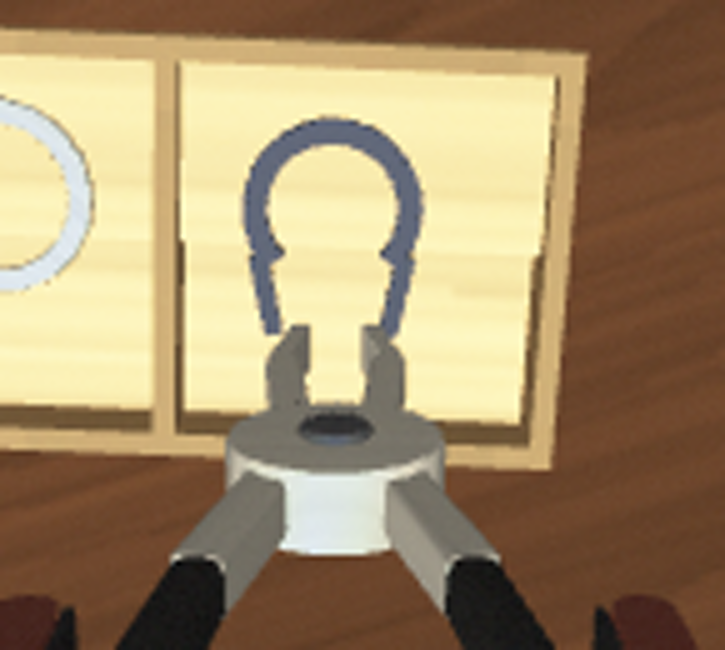

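Call:
carry_out:
  motion: "-0.1 0 1.5 0 0 0.01; 0 0 2.2 0 0 0; 0 0 1.7 0 0 0; 0 0 0.4 0 0 0; 0 0 0 0 0 0"

```text
time_s: 14.88
eef_pos: [0.5884, 0.3105, 0.1664]
tcp_rot: [-2.561, -1.819, 0.001]
contact_force: [0.8, 0.9, -0.9]
grip_width: 0.0616
```

```bash
python3 - <<'E'
from ringfit import *
im,c=wl('w14'); p,R,o=pose(); print(o['time_s'],p,o['grip_width'],np.arctan2(R[1,0],R[0,0]),o['contact_force'])
i=cv2.imread('pics/w14.png');cv2.imwrite('pics/w14a.png',cv2.resize(i[110:250,190:335],None,fx=5,fy=5,interpolation=cv2.INTER_CUBIC))
im=save('side','s14.png'); cv2.imwrite('pics/zs14.png',cv2.resize(im[230:350,110:240,::-1],None,fx=5,fy=5,interpolation=cv2.INTER_CUBIC))
E
```

```text
14.925 [0.5887 0.3107 0.167 ] 0.06194315032359428 1.234959927488896 [ 0.0523 -0.3855 -1.6759]
```

View pics/w14a.png

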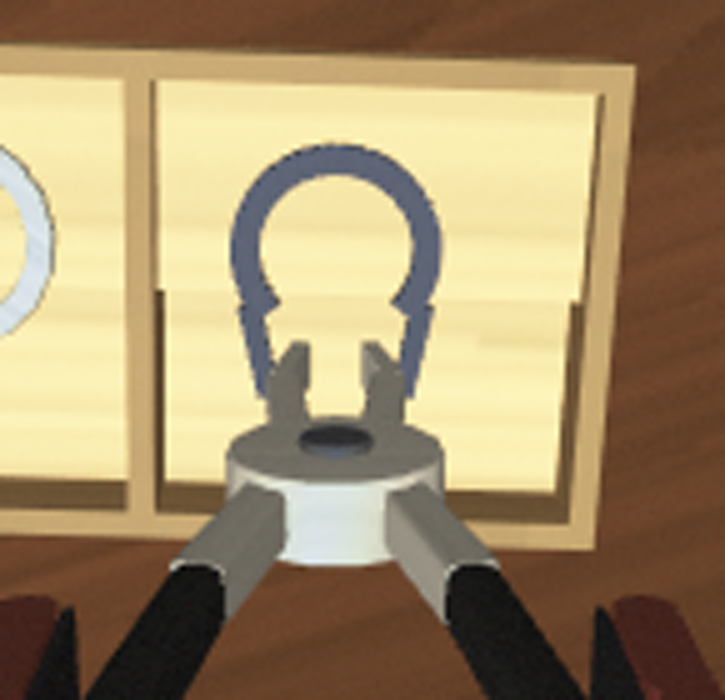

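View pics/zs14.png

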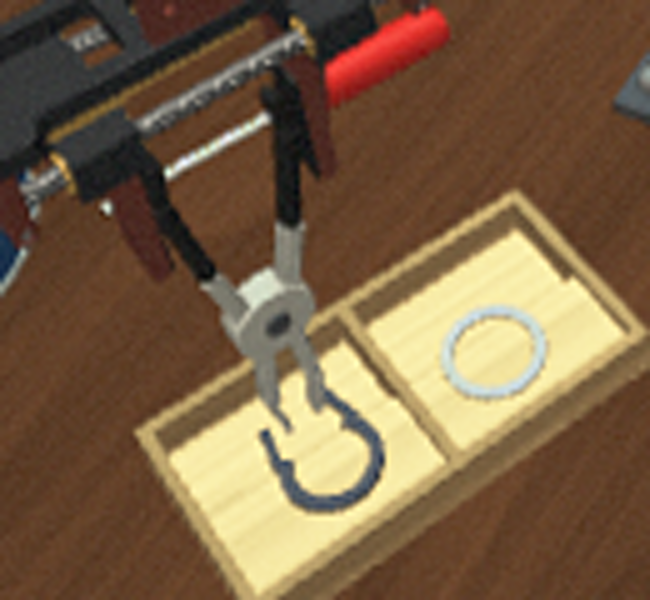

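Call:
carry_out:
  motion: "0 0 0.8 0 0 0; 0 0 0.8 0 0 0; 0 0 0.3 0 0 0; 0 0 0 0 0 0"

```text
time_s: 15.48
eef_pos: [0.5882, 0.3104, 0.1472]
tcp_rot: [-2.561, -1.819, 0.001]
contact_force: [0.4, 0.2, -1.1]
grip_width: 0.062
```

```bash
python3 - <<'E'
from ringfit import *
im,c=wl('w15'); p,R,o=pose(); print(o['time_s'],p,o['grip_width'],np.arctan2(R[1,0],R[0,0]),o['contact_force'])
i=cv2.imread('pics/w15.png');cv2.imwrite('pics/w15a.png',cv2.resize(i[110:250,190:335],None,fx=5,fy=5,interpolation=cv2.INTER_CUBIC))
im=save('side','s15.png'); cv2.imwrite('pics/zs15.png',cv2.resize(im[250:340,130:220,::-1],None,fx=7,fy=7,interpolation=cv2.INTER_CUBIC))
E
```

```text
15.525 [0.5884 0.3105 0.1475] 0.06231510839206113 1.235009567095397 [-0.6506 -1.0597 -1.0056]
```

View pics/w15a.png

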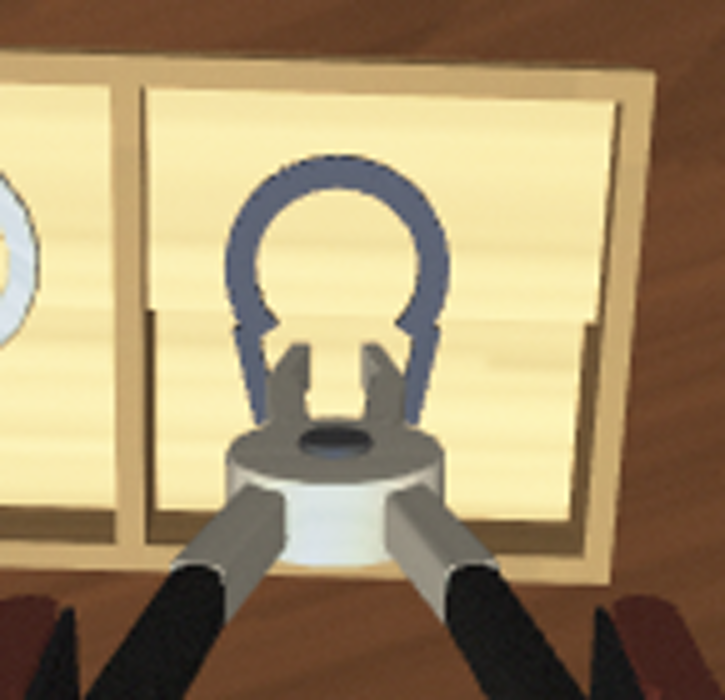

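View pics/zs15.png

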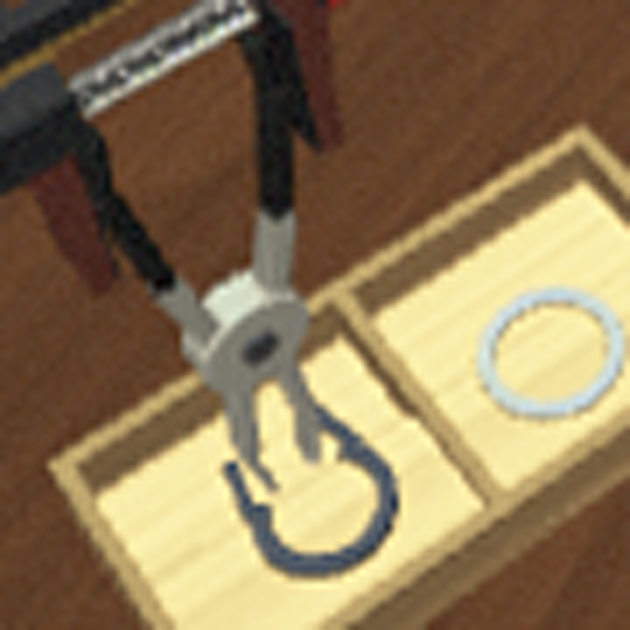

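Call:
carry_out:
  motion: "0 0 0 0 0 0; 0 0 0 0 0 0; 0 0 0 0 0 0"
  gripper: 5.0
  squeeze: 45

```text
time_s: 15.95
eef_pos: [0.5884, 0.3105, 0.1478]
tcp_rot: [2.561, 1.819, 0.0]
contact_force: [-0.1, 0.2, -1.2]
grip_width: 0.0505
```

```bash
python3 - <<'E'
from ringfit import *
im,c=wl('w16'); p,R,o=pose(); print(o['time_s'],p,o['grip_width'],np.arctan2(R[1,0],R[0,0]),o['contact_force'])
i=cv2.imread('pics/w16.png');cv2.imwrite('pics/w16a.png',cv2.resize(i[110:250,190:335],None,fx=5,fy=5,interpolation=cv2.INTER_CUBIC))
E
```

```text
16.0 [0.5884 0.3105 0.1478] 0.050265394233848494 1.2350400503377803 [-1.0725 -0.329  -1.8943]
```

View pics/w16a.png

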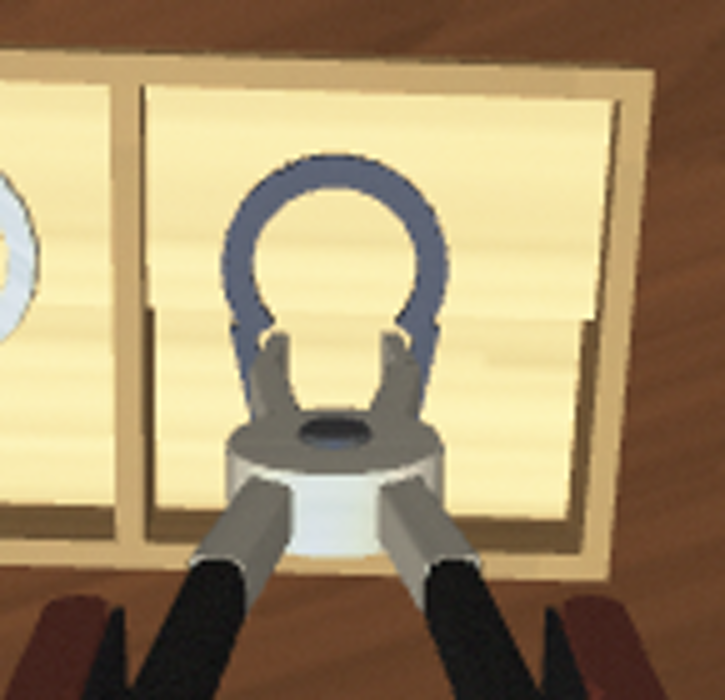

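```bash
python3 - <<'E'
from ringfit import *
for n,rows_ in (('w15',345),('w16',335)):
    c=dict(np.load('pics/%s.npz'%n)); im=np.load('pics/%s.png.npy'%n)
    P=ray(c,[[257,110+rows_/5-.4]],.0155)[0]
    ctr,ang,m=ringfit(im,c,(228,135,285,176))
    u=np.array([np.cos(-.33),np.sin(-.33)]); print(n,'nose front dist from old ring centre',(P[:2]-[.5649,.3197])@u, 'new', (P[:2]-ctr)@u)
E
```

```text
ringfit.py:25: RuntimeWarning: Mean of empty slice.
  a=d[sel&(ly>0)].mean(0);b=d[sel&(ly<0)].mean(0); w=a-b; ang=np.arctan2(-w[0],w[1])
  ret = um.true_divide(
Traceback (most recent call last):
  File "ringfit.py", line 28, in ringfit
    print('centre',ctr,'R',f[2],'yaw',ang,'tip x',lx.max(),'tips y',ly[tip].min(),ly[tip].max(),'inner', ly[tip&(ly>0)].min(),ly[tip&(ly<0)].max(),'gap pt',ctr+.025*u)
                                                                    ~~~~~~~~~~~^^
ValueError: zero-size array to reduction operation minimum which has no identity
```

```bash
python3 - <<'E'
from h import *
u=np.array([np.cos(-.33),np.sin(-.33)])
for n,r,top in (('w15',345,155),('w16',335,153)):
    c=dict(np.load('pics/%s.npz'%n))
    P=ray(c,[[257,110+r/5-.4]],.0155)[0]; Q=ray(c,[[257,110+top/5-.4]],.024)[0]
    print(n,(P[:2]-[.5649,.3197])@u,'ring top edge',(Q[:2]-[.5649,.3197])@u)
p,R,o=pose(); print((p[:2]-[.5649,.3197])@u)
E
```

```text
w15 0.018164765576299795 ring top edge -0.022861035173102548
w16 0.016417657199886585 ring top edge -0.02289963967692513
0.02521329563637613
```

Call:
carry_out:
  motion: "0 0 0 0 0 0; 0 0 0 0 0 0; 0 0.35 0 0 0 0; 0 0 0 0 0 0"
  gripper: 5.8

```text
time_s: 16.5
eef_pos: [0.5921, 0.3093, 0.1477]
tcp_rot: [2.562, 1.819, 0.0]
contact_force: [-0.1, -0.3, -1.7]
grip_width: 0.0585
```

Call:
carry_out:
  motion: "0 0 0 0 0 0; 0 0 0 0 0 0; 0 0 0 0 0 0"
  gripper: 4.6

```text
time_s: 16.88
eef_pos: [0.5917, 0.3094, 0.1477]
tcp_rot: [2.561, 1.819, 0.0]
contact_force: [0.5, -0.2, -1.5]
grip_width: 0.0464
```

```bash
python3 - <<'E'
from ringfit import *
im,c=wl('w17'); p,R,o=pose(); print(o['time_s'],p,o['grip_width'],np.arctan2(R[1,0],R[0,0]),o['contact_force'])
i=cv2.imread('pics/w17.png');cv2.imwrite('pics/w17a.png',cv2.resize(i[110:250,190:335],None,fx=5,fy=5,interpolation=cv2.INTER_CUBIC))
E
```

```text
16.925 [0.5917 0.3094 0.1477] 0.046339173760955976 1.2350367227661758 [-0.4502  0.5739 -1.3277]
```

View pics/w17a.png

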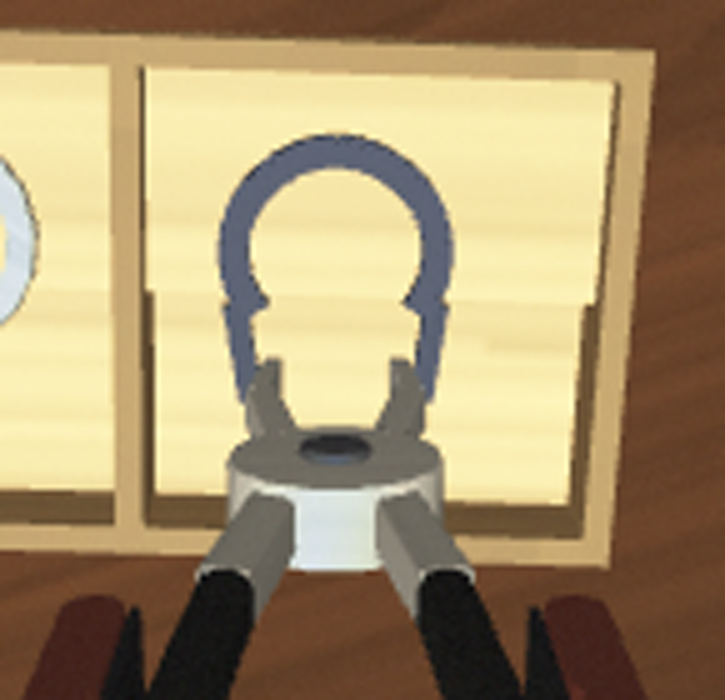

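```bash
python3 - <<'E'
from h import *
u=np.array([np.cos(-.33),np.sin(-.33)])
c=dict(np.load('pics/w17.npz'))
P=ray(c,[[257,110+358/5-.4]],.0155)[0]; Q=ray(c,[[257,110+133/5-.4]],.024)[0]
print((P[:2]-[.5649,.3197])@u,'ring top edge',(Q[:2]-[.5649,.3197])@u)
E
```

```text
0.024929747273680462 ring top edge -0.02336317791265836
```

Call:
carry_out:
  motion: "0 0 0 0 0 0; 0 0 0 0 0 0; 0 -0.15 0 0 0 0; 0 -0.2 0 0 0 0; 0 0 0 0 0 0"
  gripper: 5.6

```text
time_s: 17.55
eef_pos: [0.5882, 0.3106, 0.1477]
tcp_rot: [-2.561, -1.819, 0.0]
contact_force: [0.1, -0.1, -0.9]
grip_width: 0.056
```

Call:
carry_out:
  motion: "0 0 0 0 0 0; 0 0 0 0 0 0; 0 0 0 0 0 0"
  gripper: 4.6

```text
time_s: 17.92
eef_pos: [0.5885, 0.3105, 0.1477]
tcp_rot: [2.561, 1.819, 0.0]
contact_force: [0.3, 0.0, -0.9]
grip_width: 0.046
```

```bash
python3 - <<'E'
from ringfit import *
im,c=wl('w18'); p,R,o=pose(); print(o['time_s'],p,o['grip_width'],np.arctan2(R[1,0],R[0,0]),o['contact_force'])
i=cv2.imread('pics/w18.png');cv2.imwrite('pics/w18a.png',cv2.resize(i[110:250,190:335],None,fx=5,fy=5,interpolation=cv2.INTER_CUBIC))
E
```

```text
17.975 [0.5884 0.3105 0.1477] 0.046126628292064785 1.2349774743728852 [ 0.4724 -0.537  -1.2497]
```

View pics/w18a.png

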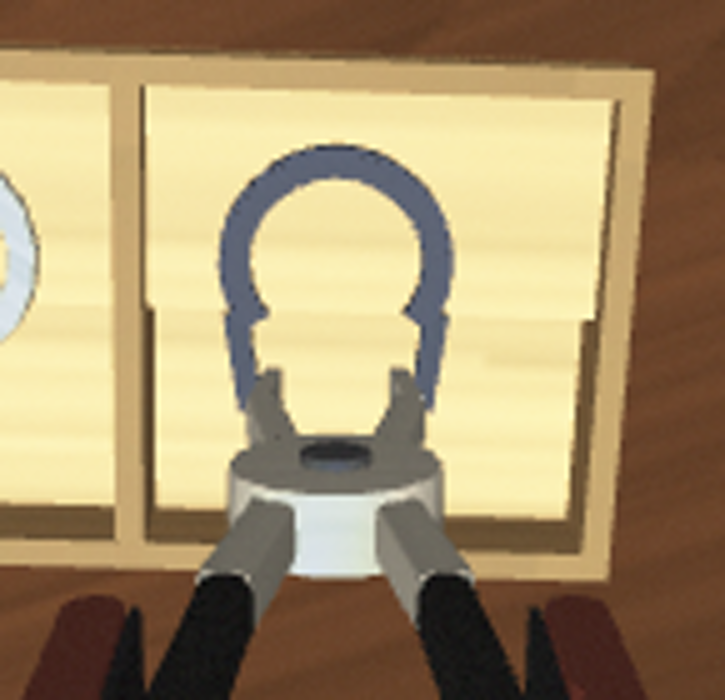

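Call:
carry_out:
  motion: "0 0 0 0 0 0; 0 0 0 0 0 0; 0 0 0 0 0 0; 0 0 0 0 0 0"
  gripper: 6.2

```text
time_s: 18.48
eef_pos: [0.5883, 0.3105, 0.1476]
tcp_rot: [-2.561, -1.819, 0.0]
contact_force: [-0.5, 0.1, -1.3]
grip_width: 0.0622
```

```bash
python3 - <<'E'
from ringfit import *
im,c=wl('w19'); p,R,o=pose(); print(o['time_s'],p,o['grip_width'],np.arctan2(R[1,0],R[0,0]),o['contact_force'])
i=cv2.imread('pics/w19.png');cv2.imwrite('pics/w19a.png',cv2.resize(i[110:250,190:335],None,fx=5,fy=5,interpolation=cv2.INTER_CUBIC))
E
```

```text
18.525 [0.5884 0.3105 0.1477] 0.06200580465844672 1.2350081391467869 [-0.3691 -0.0615 -2.3487]
```

View pics/w19a.png

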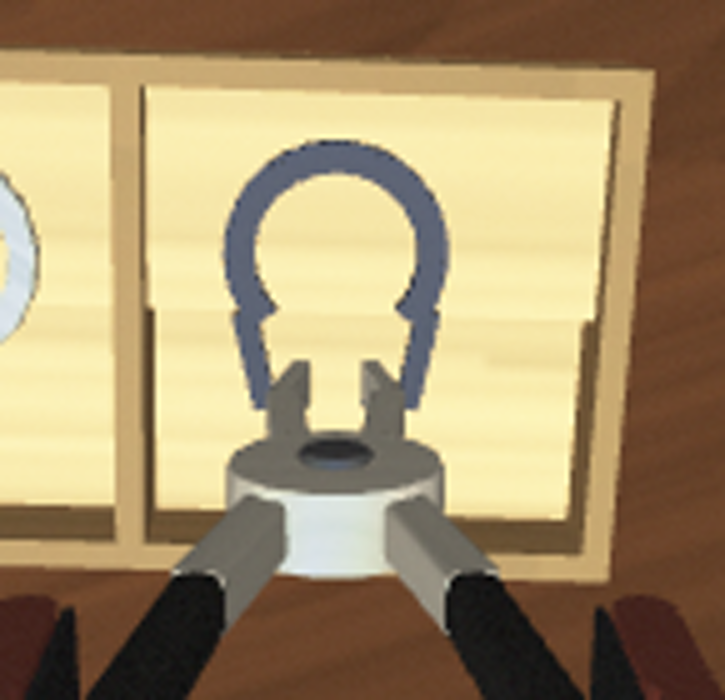

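Call:
carry_out:
  motion: "0 -0.2 0 0 0 0; 0 -0.2 0 0 0 0; 0 0 0 0 0 0"

```text
time_s: 18.9
eef_pos: [0.5844, 0.3119, 0.1477]
tcp_rot: [-2.561, -1.819, 0.0]
contact_force: [-0.9, -0.1, -1.1]
grip_width: 0.062
```

Call:
carry_out:
  motion: "0 0 0 0 0 0; 0 0 0 0 0 0; 0 0 0 0 0 0"
  gripper: 4.6

```text
time_s: 19.27
eef_pos: [0.5847, 0.3117, 0.1477]
tcp_rot: [2.561, 1.819, -0.0]
contact_force: [-0.7, -0.7, -0.4]
grip_width: 0.0462
```

```bash
python3 - <<'E'
from ringfit import *
im,c=wl('w20'); p,R,o=pose(); print(o['time_s'],p,o['grip_width'],np.arctan2(R[1,0],R[0,0]),o['contact_force'])
i=cv2.imread('pics/w20.png');cv2.imwrite('pics/w20a.png',cv2.resize(i[110:250,190:335],None,fx=5,fy=5,interpolation=cv2.INTER_CUBIC))
E
```

```text
19.325 [0.5846 0.3117 0.1477] 0.04601757272775164 1.2349979897985273 [ 0.5845 -0.9884 -1.2361]
```

View pics/w20a.png

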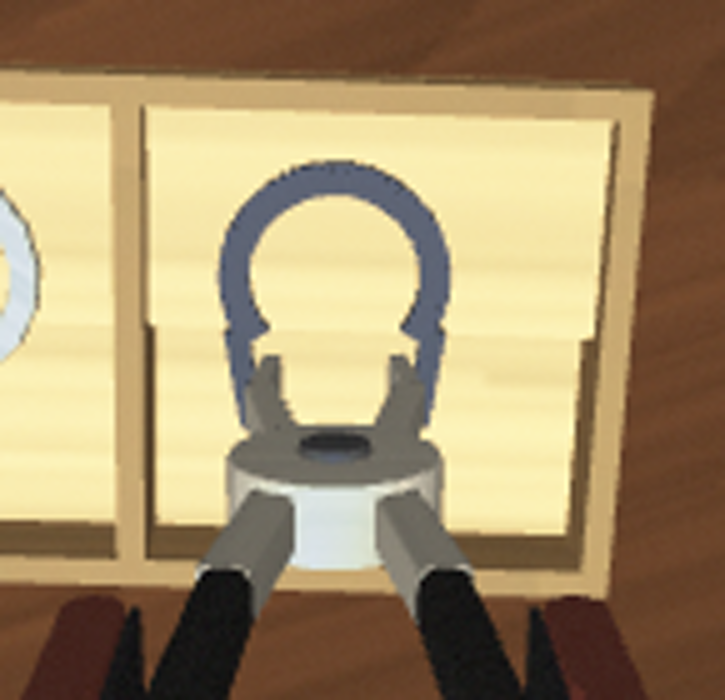

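Call:
carry_out:
  motion: "0 0 0 0 0 0; 0 0 0 0 0 0; 0 0 0 0 0 0; 0 0 0 0 0 0"
  gripper: 2.8
  squeeze: 50

```text
time_s: 19.82
eef_pos: [0.5847, 0.3119, 0.1477]
tcp_rot: [-2.561, -1.819, -0.0]
contact_force: [-0.3, 0.2, -1.3]
grip_width: 0.0287
```

```bash
python3 - <<'E'
from ringfit import *
im,c=wl('w21'); p,R,o=pose(); print(o['time_s'],p,o['grip_width'],np.arctan2(R[1,0],R[0,0]),o['contact_force'])
i=cv2.imread('pics/w21.png');cv2.imwrite('pics/w21a.png',cv2.resize(i[110:250,190:335],None,fx=5,fy=5,interpolation=cv2.INTER_CUBIC))
im=save('side','s21.png'); cv2.imwrite('pics/zs21.png',cv2.resize(im[250:340,130:220,::-1],None,fx=6,fy=6,interpolation=cv2.INTER_CUBIC))
E
```

```text
19.875 [0.5846 0.3119 0.1477] 0.028473493856007462 1.2350634898847717 [ 0.1037  0.982  -0.6962]
```

View pics/w21a.png

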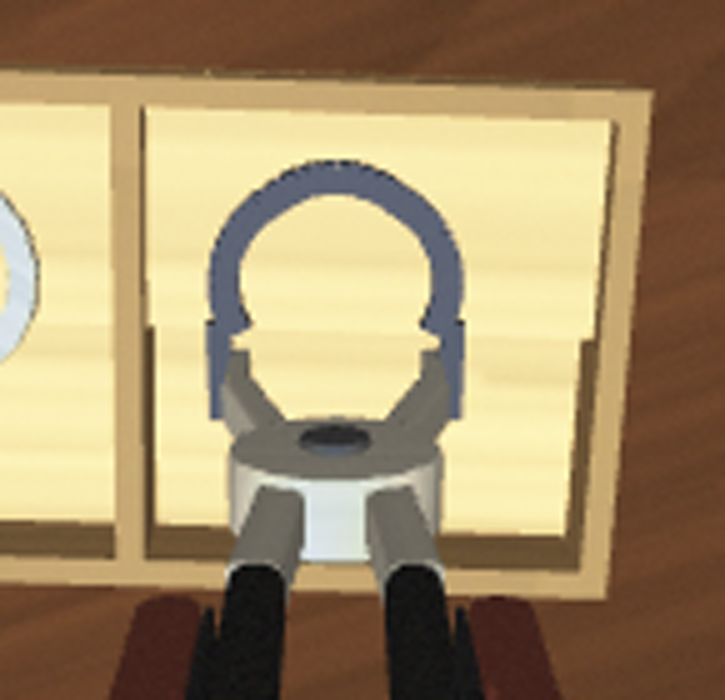

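View pics/zs21.png

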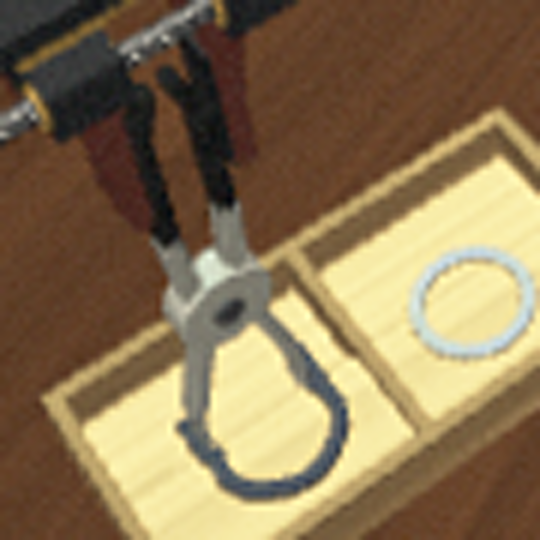

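Call:
carry_out:
  motion: "0 0 -0.3 0 0 0; 0 0 -0.6 0 0 0; 0 0 -0.8 0 0 0; 0 0 -0.5 0 0 0; 0 0 0 0 0 0"

```text
time_s: 20.55
eef_pos: [0.585, 0.312, 0.1705]
tcp_rot: [2.561, 1.819, 0.002]
contact_force: [-0.0, -0.8, -2.1]
grip_width: 0.029
```

```bash
python3 - <<'E'
from ringfit import *
im,c=wl('w22'); p,R,o=pose(); print(o['time_s'],p,o['grip_width'],np.arctan2(R[1,0],R[0,0]),o['contact_force'])
i=cv2.imread('pics/w22.png');cv2.imwrite('pics/w22a.png',cv2.resize(i[110:250,190:335],None,fx=5,fy=5,interpolation=cv2.INTER_CUBIC))
im=save('side','s22.png'); cv2.imwrite('pics/zs22.png',cv2.resize(im[240:330,130:220,::-1],None,fx=6,fy=6,interpolation=cv2.INTER_CUBIC))
E
```

```text
20.6 [0.5847 0.3119 0.17  ] 0.028572292889052362 1.2349836847324362 [-0.5749 -0.1623 -1.6558]
```

View pics/w22a.png

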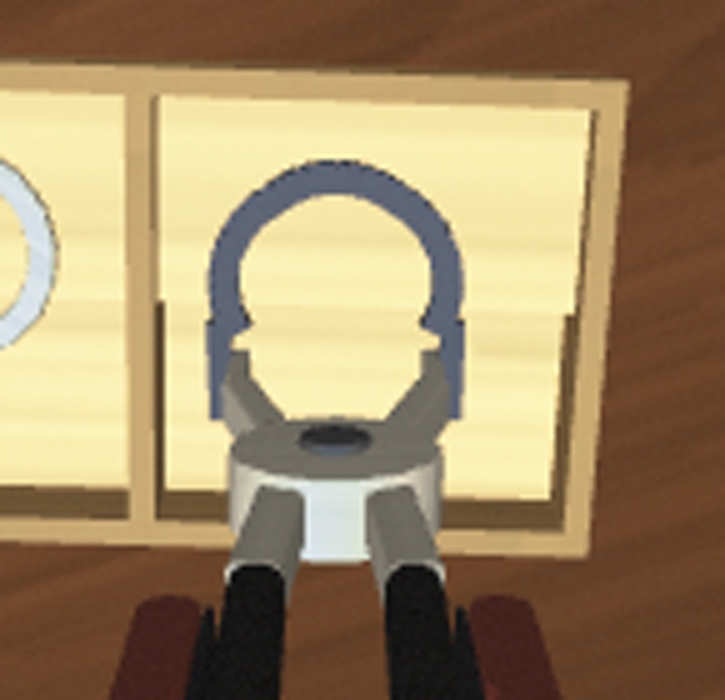

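View pics/zs22.png

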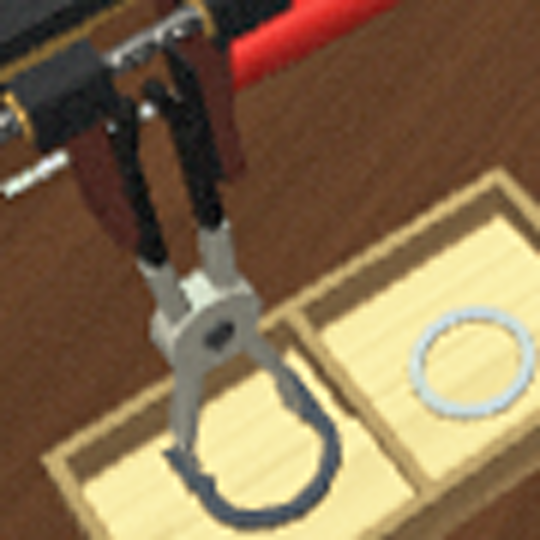

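```bash
python3 - <<'E'
from h import *
c=dict(np.load('pics/w22.npz')); p,R,o=pose()
a=lambda q:np.array(q)/5+[190,110]-.4
def tp(q,zt): return (ray(c,a(q),p[2]-zt)-p)@R
print('outer back',tp([[336,160]],.1237),'inner back',tp([[336,195]],.1237),'inner L/R',tp([[240,270],[432,270]],.1237),'outer LR',tp([[210,285],[463,285]],.1237),'lug ends',tp([[216,418],[456,418]],.1237),'shoulders',tp([[250,325],[422,325]],.1237))
E
```

```text
outer back [[ 0.0015 -0.0463  0.1237]] inner back [[ 0.0015 -0.0393  0.1237]] inner L/R [[-0.0181 -0.0239  0.1237]
 [ 0.0212 -0.0239  0.1237]] outer LR [[-0.0244 -0.0208  0.1237]
 [ 0.0277 -0.0208  0.1237]] lug ends [[-0.0238  0.0077  0.1237]
 [ 0.027   0.0077  0.1237]] shoulders [[-0.0163 -0.0124  0.1237]
 [ 0.0194 -0.0124  0.1237]]
```

```bash
python3 - <<'E'
from h import *
goto([.5847,.3119,.24],1.235,3)
p,R,o=pose(); print('tool delta for xy', R.T@(np.array([.5287,.0011,.24])-p)*100)
E
```

```text
t 20.65 pos [0.5846 0.3118 0.1697] yawx 1.2350054627835918 tilt z [-0. -0. -1.] n 3
0.00 0.00 -2.34 -0.0000 0.0000 0.0000; 0.01 0.00 -2.34 -0.0000 0.0000 0.0000; 0.01 0.00 -2.34 -0.0000 0.0000 0.0000
tool delta for xy [-31.1745   4.9632  -7.0315]
```

Call:
carry_out:
  motion: "0 0 -1.2 0 0 0; 0 0 -2.2 0 0 0; -1 0.16 -2.2 0 0 0; -2.2 0.35 -1.2 0 0 0; -3.2 0.51 -0.2 0 0 0"

```text
time_s: 21.28
eef_pos: [0.5732, 0.2467, 0.2411]
tcp_rot: [2.56, 1.819, 0.003]
contact_force: [-0.1, -0.6, -2.0]
grip_width: 0.0288
```

Call:
carry_out:
  motion: "-4 0.64 0 0 0 0; -4 0.64 0 0 0 0; -4 0.64 0 0 0 0; -4 0.64 0 0 0 0; -3.2 0.5 0 0 0 0"

```text
time_s: 21.9
eef_pos: [0.5374, 0.054, 0.24]
tcp_rot: [2.562, 1.817, -0.001]
contact_force: [0.9, 0.9, -1.8]
grip_width: 0.0286
```

Call:
carry_out:
  motion: "-2.6 0.4 0 0 0 0; -1.7 0.27 0 0 0 0; -0.9 0.15 0 0 0 0; -0.4 0.06 0 0 0 0; 0 0 0 0 0 0"

```text
time_s: 22.52
eef_pos: [0.5287, 0.0011, 0.2397]
tcp_rot: [-2.561, -1.819, -0.0]
contact_force: [0.7, 0.1, -2.3]
grip_width: 0.0287
```

```bash
python3 - <<'E'
from h import *
im,c=wl('w23'); p,R,o=pose(); print(o['time_s'],p,o['grip_width'],np.arctan2(R[1,0],R[0,0]),o['contact_force'])
i=cv2.imread('pics/w23.png');cv2.imwrite('pics/w23a.png',cv2.resize(i[90:250,170:345],None,fx=4.5,fy=4.5,interpolation=cv2.INTER_CUBIC))
im=save('side','s23.png'); u=proj(calibration('side'),[.51,.01,.08])[0].astype(int); print(u); cv2.imwrite('pics/zs23.png',cv2.resize(im[u[1]-70:u[1]+40,u[0]-55:u[0]+55,::-1],None,fx=5,fy=5,interpolation=cv2.INTER_CUBIC))
E
```

```text
22.575 [0.5287 0.0014 0.2396] 0.02847539951552394 1.2354933477559902 [-0.0982 -0.113  -1.171 ]
[264 223]
```

View pics/w23a.png

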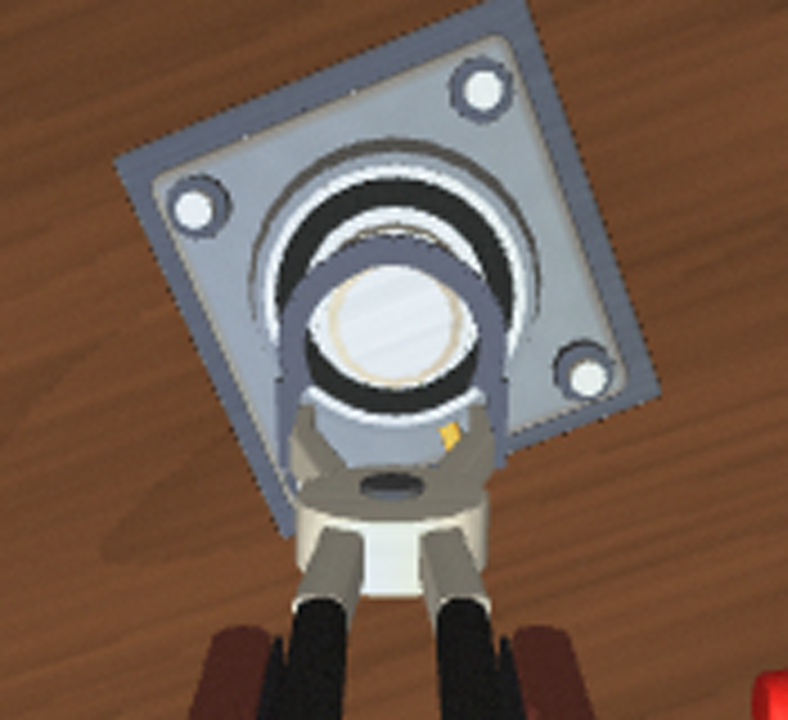

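View pics/zs23.png

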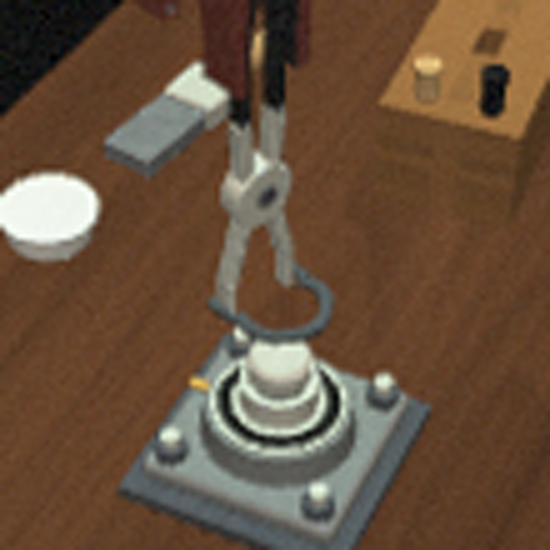

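```bash
python3 - <<'E'
from h import *
c=dict(np.load('pics/w23.npz')); p,R,o=pose()
a=lambda q:np.array(q)/4.5+[170,90]-.4
def tz(q,z): return (ray(c,a(q),z)-p)@R
print('stub L,R,T,B,c',tz([[327,325],[465,325],[396,262],[396,388],[396,325]],.0785)[:,:2])
print('boss LR', tz([[263,290],[527,290]],.044)[:,:2], 'boss bottom',tz([[395,428]],.044)[:,:2])
print('ring inner L R back',tz([[303,330],[483,330],[393,263]],p[2]-.1237)[:,:2],'outer back',tz([[393,233]],p[2]-.1237)[:,:2])
# vertical check: bolts; plate corners
print('plate corners z.01', ray(c,a([[115,160],[655,390],[522,0],[285,538]]),.01)[:,:2])
E
```

```text
stub L,R,T,B,c [[-0.0158 -0.0194]
 [ 0.0194 -0.0194]
 [ 0.0018 -0.0354]
 [ 0.0018 -0.0029]
 [ 0.0018 -0.0194]]
boss LR [[-0.0352 -0.0229]
 [ 0.0385 -0.0229]] boss bottom [[0.0017 0.017 ]]
ring inner L R back [[-0.0195 -0.0251]
 [ 0.0214 -0.0252]
 [ 0.001  -0.0403]] outer back [[ 0.001 -0.047]]
plate corners z.01 [[ 0.449  -0.0569]
 [ 0.569   0.0752]
 [ 0.4461  0.0705]
 [ 0.577  -0.051 ]]
```

Call:
carry_out:
  motion: "0.05 0 0.6 0 0 0; 0 0 1 0 0 0; 0 0 0.7 0 0 0; 0 0 0.3 0 0 0; 0 0 0 0 0 0"

```text
time_s: 23.25
eef_pos: [0.5287, 0.0014, 0.2133]
tcp_rot: [-2.561, -1.819, 0.001]
contact_force: [0.1, -0.4, -1.7]
grip_width: 0.0289
```

```bash
cat > look.py <<'E'
import sys
from h import *
n=sys.argv[1]
im,c=wl('w'+n); p,R,o=pose(); print(o['time_s'],p,o['grip_width'],np.arctan2(R[1,0],R[0,0]),o['contact_force'],o['moment'])
i=cv2.imread('pics/w%s.png'%n);cv2.imwrite('pics/w%sa.png'%n,cv2.resize(i[100:240,190:325],None,fx=5,fy=5,interpolation=cv2.INTER_CUBIC))
im=save('side','s%s.png'%n); cv2.imwrite('pics/zs%s.png'%n,cv2.resize(im[170:260,215:315,::-1],None,fx=6,fy=6,interpolation=cv2.INTER_CUBIC))
E
python3 look.py 24
```

```text
23.3 [0.5289 0.0014 0.2136] 0.028752985229696014 1.2349525067920484 [ 0.407  -0.3586 -1.567 ] [-0.013  -0.0283 -0.018 ]
```

View pics/w24a.png

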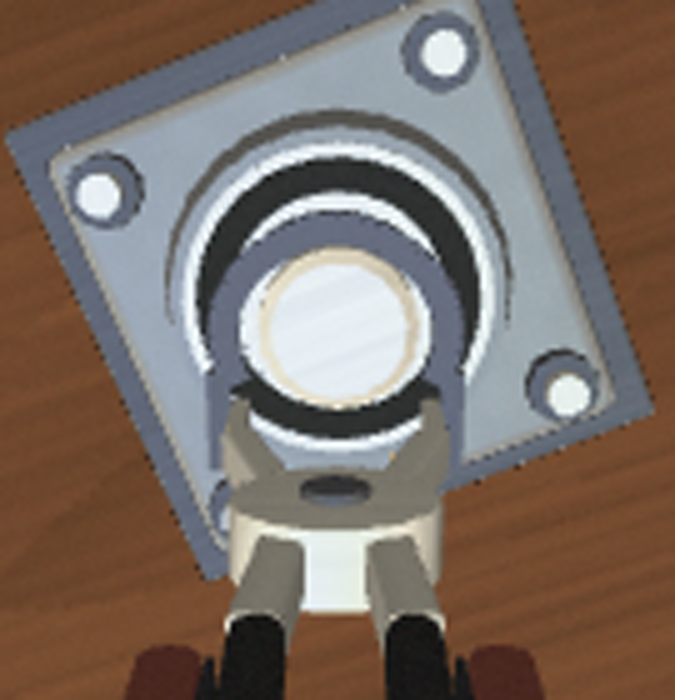

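View pics/zs24.png

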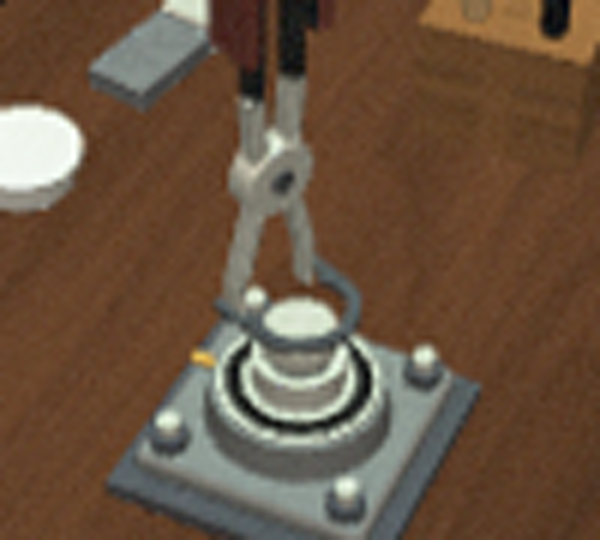

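```bash
python3 - <<'E'
from h import *
c=dict(np.load('pics/w24.npz')); p,R,o=pose()
a=lambda q:np.array(q)/5+[190,100]-.4
def tz(q,z): return ((ray(c,a(q),z)-p)@R)[:,:2]
print('stub LRTB',tz([[258,328],[418,328],[338,247],[338,409]],.0785))
print('ring inner L R back',tz([[241,320],[431,320],[336,244]],p[2]-.1237),'outer back',tz([[336,211]],p[2]-.1237), 'lugs',tz([[209,465],[463,465]],p[2]-.1237))
E
```

```text
stub LRTB [[-0.0156 -0.021 ]
 [ 0.0184 -0.0211]
 [ 0.0014 -0.0382]
 [ 0.0015 -0.0033]]
ring inner L R back [[-0.0184 -0.025 ]
 [ 0.0204 -0.025 ]
 [ 0.001  -0.0404]] outer back [[ 0.001 -0.047]] lugs [[-0.0257  0.0059]
 [ 0.0277  0.0059]]
```

Call:
carry_out:
  motion: "0.04 0 0.4 0 0 0; 0 0 0.5 0 0 0; 0 0 0.4 0 0 0; 0 0 0 0 0 0"

```text
time_s: 23.85
eef_pos: [0.5286, 0.0018, 0.2002]
tcp_rot: [-2.561, -1.819, 0.001]
contact_force: [-0.2, -0.9, -2.3]
grip_width: 0.0287
```

```bash
python3 look.py 25
```

```text
23.9 [0.5288 0.0018 0.2005] 0.029104717669745712 1.2350384615139238 [-0.3432  0.7974 -1.5824] [-0.0462 -0.0462 -0.056 ]
```

View pics/w25a.png

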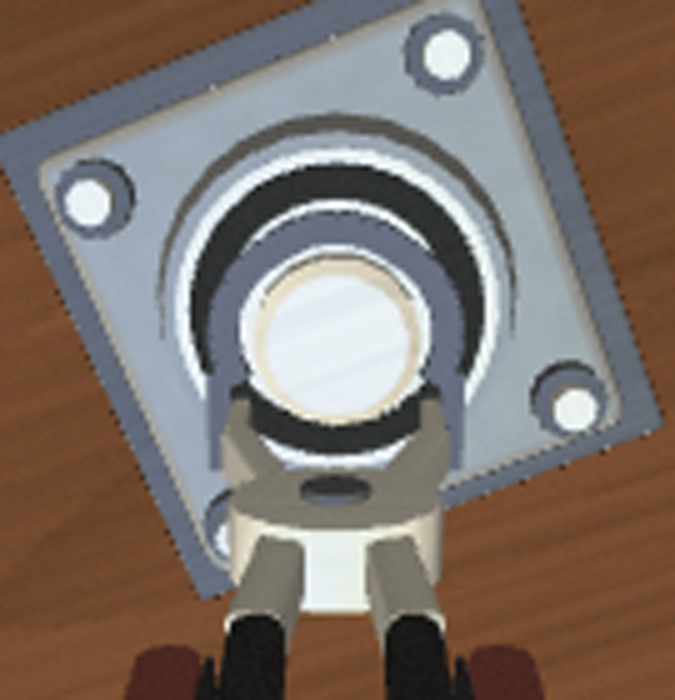

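View pics/zs25.png

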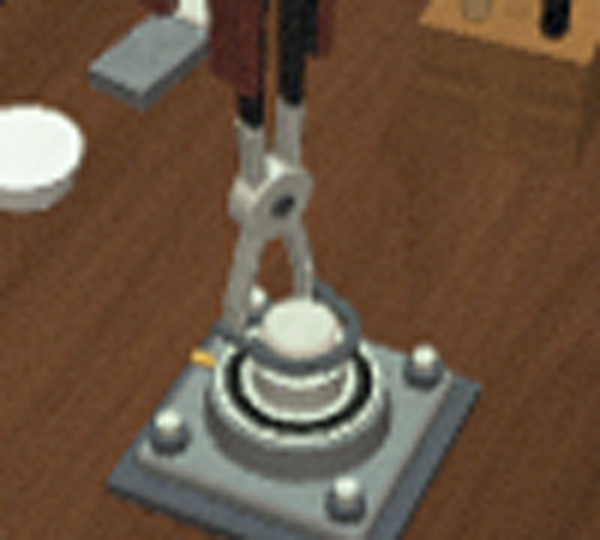

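Call:
carry_out:
  motion: "0 0 0.3 0 0 0; 0 0 0.3 0 0 0; 0 0 0.2 0 0 0; 0 0 0 0 0 0"

```text
time_s: 24.45
eef_pos: [0.5288, 0.0018, 0.1924]
tcp_rot: [-2.561, -1.819, 0.001]
contact_force: [-0.9, 0.4, -2.1]
grip_width: 0.0288
```

```bash
python3 look.py 26
```

```text
24.5 [0.5289 0.0017 0.1926] 0.02820121420739259 1.2350038506947643 [-0.3309  0.1122 -1.8903] [-0.0194 -0.0058  0.0322]
```

View pics/w26a.png

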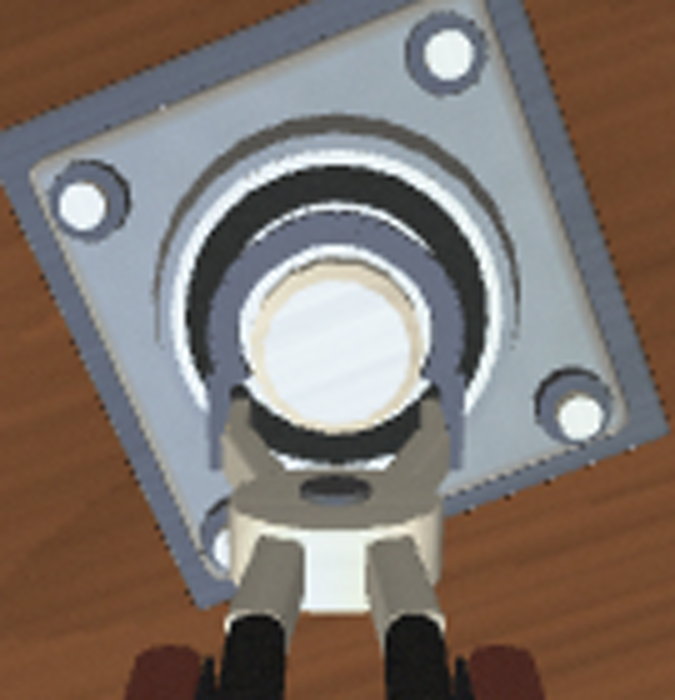

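View pics/zs26.png

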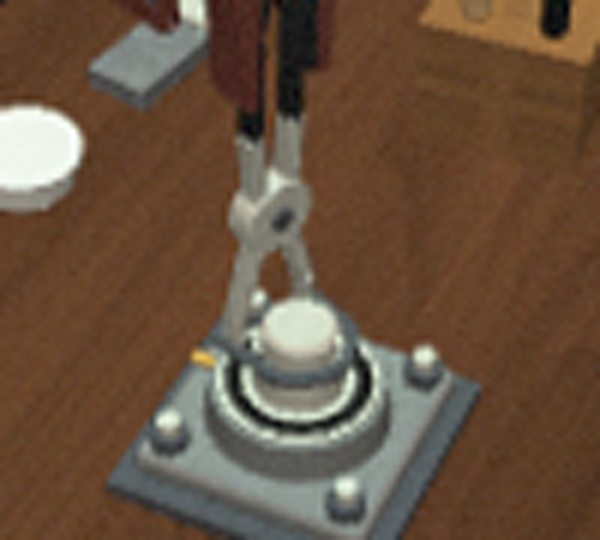

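Clear so far; about 3 mm left. Small steps until contact.

Call:
carry_out:
  motion: "0 0 0.1 0 0 0; 0 0 0.1 0 0 0; 0 0 0 0 0 0"

```text
time_s: 24.92
eef_pos: [0.5289, 0.0018, 0.1906]
tcp_rot: [-2.561, -1.819, 0.0]
contact_force: [0.2, 0.4, -1.8]
grip_width: 0.0282
```

Call:
carry_out:
  motion: "0 0 0.05 0 0 0; 0 0 0 0 0 0"

```text
time_s: 25.18
eef_pos: [0.5289, 0.0017, 0.1902]
tcp_rot: [2.561, 1.819, -0.0]
contact_force: [-0.2, 1.1, -2.2]
grip_width: 0.0286
```

Call:
carry_out:
  motion: "0 0 0.05 0 0 0; 0 0 0 0 0 0"

```text
time_s: 25.42
eef_pos: [0.529, 0.0018, 0.1897]
tcp_rot: [2.561, 1.819, 0.0]
contact_force: [0.3, -0.4, -1.8]
grip_width: 0.0286
```

Call:
carry_out:
  motion: "0 0 0.05 0 0 0; 0 0 0 0 0 0"

```text
time_s: 25.68
eef_pos: [0.529, 0.0017, 0.1893]
tcp_rot: [2.561, 1.819, 0.0]
contact_force: [0.1, -0.5, -0.1]
grip_width: 0.0288
```

Call:
carry_out:
  motion: "0 0 0.05 0 0 0; 0 0 0 0 0 0"

```text
time_s: 25.92
eef_pos: [0.5291, 0.0017, 0.1889]
tcp_rot: [2.561, 1.819, 0.001]
contact_force: [-0.8, 0.3, 2.0]
grip_width: 0.0286
```

Call:
carry_out:
  motion: "0 0 0.05 0 0 0; 0 0 0 0 0 0"

```text
time_s: 26.18
eef_pos: [0.5291, 0.0017, 0.1884]
tcp_rot: [2.561, 1.819, 0.001]
contact_force: [-1.4, -0.1, 2.7]
grip_width: 0.029
```

```bash
python3 look.py 27
```

```text
26.225 [0.5292 0.0017 0.1884] 0.02873887922268075 1.2350263726670727 [-0.9441  0.1009  3.374 ] [-0.0811  0.0632 -0.0482]
```

View pics/w27a.png

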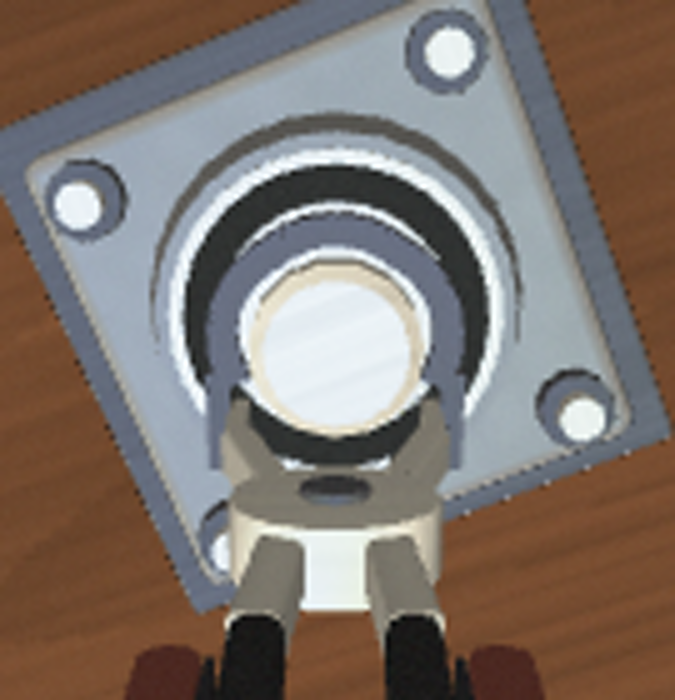

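View pics/zs27.png

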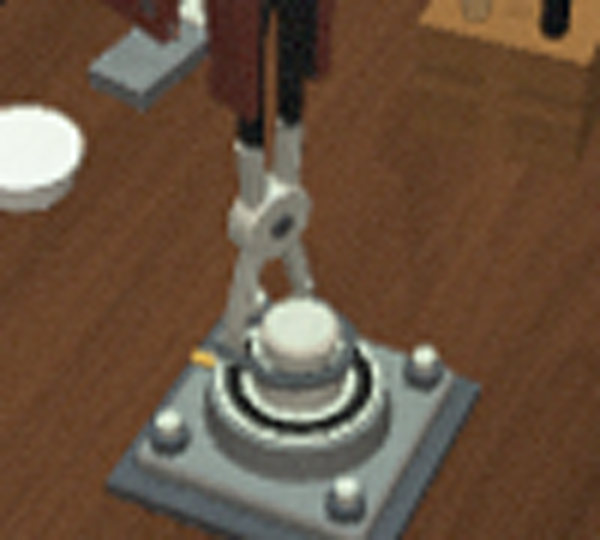

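Call:
carry_out:
  motion: "0 0 -0.04 0 0 0; 0 0 0 0 0 0; 0 0 0 0 0 0; 0 0 0 0 0 0"

```text
time_s: 26.78
eef_pos: [0.529, 0.0018, 0.1886]
tcp_rot: [2.561, 1.819, 0.0]
contact_force: [0.1, -0.5, 3.1]
grip_width: 0.0286
```

```bash
python3 look.py 28; python3 - <<'E'
from h import *
im=save('scene','c28.png'); u=proj(calibration('scene'),[.51,.01,.08])[0].astype(int)
cv2.imwrite('pics/zc28.png',cv2.resize(im[u[1]-60:u[1]+40,u[0]-50:u[0]+50,::-1],None,fx=6,fy=6,interpolation=cv2.INTER_CUBIC))
E
```

```text
26.825 [0.529  0.0018 0.1886] 0.028274118046712447 1.2350006777416653 [0.6959 0.2789 2.7248] [-0.0227 -0.093  -0.002 ]
```

View pics/zc28.png

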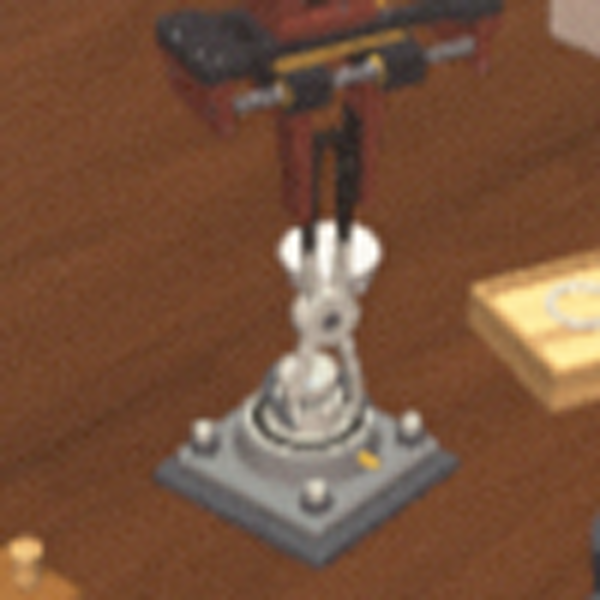

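View pics/w28a.png

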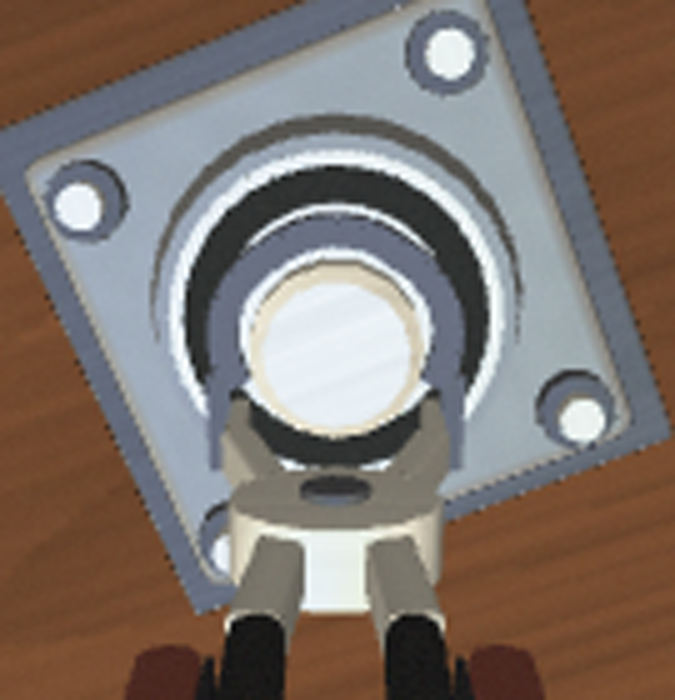

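Ring spread, around the stub and seated against the sleeve, squeeze held. Handing in.

```bash
python3 -c "
from plant import *
print(job_done())"
```

```text
the job is handed in; nothing more can be done
None
```

The job is handed in, at about 27 s of the 51 s. The pliers hold the snap ring spread around the stub, down against the spacer sleeve at the groove, and the gripper is still squeezing with 50 N.

**What I did:** I took the smallest pliers out of the block by both handles and straightened them in the air with one squeeze. I put the noses into the ring's mouth, squeezed fully, lifted the ring and lowered it over the stub.

**Last checks:**
- **Seating:** contact began at a TCP height of 0.1893 m, against 0.1897 m worked out for the ring reaching the sleeve. The wrist force changed from about -1.8 N to +3 N, so the ring rests on the sleeve with about 5 N.
- **Spread and clearance:** the finger opening is 28 to 29 mm, with the handles at the stop. The wrist picture shows a gap between the ring and the stub on all visible sides.
- **Flatness and level:** I judged these from the contact height and from pictures too coarse to measure a millimetre of tilt.

**What disagreed or went less cleanly:**
- **Fingertips:** the wrist camera puts them about 13 mm behind the TCP, not 25 mm ahead as stated, and the other two cameras agree roughly. I used the camera figure and the heights came out consistent.
- **Fixed cameras:** the scene and side cameras differed by about 15 mm on positions, so I relied on the wrist camera.
- **Noses in the mouth:** I had to reposition them because the loosely held pliers swung. That slid the ring about 3 mm along its step before the final squeeze.

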